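# Clear the camera's view, then show it the bottle's base

### The arm

A 6-joint arm with a two-finger parallel gripper is mounted at the origin on the work surface. World frame = base frame: x ahead of the robot, y to its left, z up, the work surface at z = 0. Lengths are in m, angles in degrees, forces in N, time in s.
With the tool pointing down it reaches from about 0.4 to 0.825 m from the base axis. Payload 7 kg.
Tool frame: the origin (TCP) lies at the very end of the fingers, on their centre line; the grasp point (between the pads) lies 19 mm behind it; z points along the fingers, y is the direction in which the jaws open and shut (so a half turn about z gives the same grasp; the last joint's range is limited). The gripper opens to 88 mm and grips with 3 to 60 N. Pads are 19 mm wide; open, the fingers measure 130 mm over their backs; the gripper's body (78 mm by 193 mm) begins 47 mm behind the grasp point.
Start: joints at [-47.034, 20.546, 0.682, 0, -70.136, -16.507], TCP at [0.301, -0.604, 0.227] pointing down, gripper open.
Joint ranges: [-176.03, 176.03], [-82.01, 121.73], [-58.28, 71.71], [-173.87, 95.51], [-174.79, -0.11], [-173.66, 173.66]. Speed limits (degrees/s): [136.94, 136.94, 172.46, 180, 180, 180].

### API

Orientations are given as [roll, pitch, yaw] about the fixed x, y, z axes, in that order (R = Rz(yaw) Ry(pitch) Rx(roll)).
In Python, from plant import ctrl gives the robot as it stands.
- The arm moves only by the tool move_arm, never from a script. Its argument "increments" is a list of rows, each a list of 2 entries, a list of its own where there are three numbers: the shift along the world's x, y, z in mm, then the turn about the world's z in rad. A call has exactly 8 rows; each row shifts and turns the pose as measured when the row begins; what a row does not reach is not made up. A row lasts 1/10 s, in which the tool goes at most 50 mm and 8.59 degrees, less where a joint would pass 70% of its speed; a pose out of reach is approached as far as the arm can. A call with a gripper value outside its range is refused whole. "jaw" is the gripper command: -1 is shut, 1 is fully open, values between are in proportion, set as the call begins (left out, the last holds). The fingers move at their own pace and stop on an object; the grip force is fixed at half the most. Time passes only in rows, so rows that do not move let the fingers close, or fill a call up. It gives the time, the measured TCP pose, the force and the opening at its end, in the units of the state.
- ctrl.get_obs(): the state, without advancing time (a new reading comes with each control period).
- ctrl.snapshot(name): name is "scene" or "top" or "wrist"; returns a dict with "color" (400x640x3 uint8, red, green, blue), "fx", "fy", "cx", "cy" (pixels), "R" (3x3) and "t" (3): a world point X has camera coordinates R X + t. Camera axes: x right, y down, z forward; pixel columns grow to the right and rows downward; lengths in m; the calibration is good to about 2 mm. The wrist camera is an equidistant fisheye: a pixel r from the principal point sees the ray r / f radians off the axis. A picture is of the moment at which its call begins. There is no depth.
- ctrl.close_job(): hands the job in, once; it reports no verdict.
The state is a dict: "clock": time; "joint_pos": joint angles; "qvel": joint speeds; "tau": joint torques, N m; "tool_pos": TCP position; "orientation": TCP orientation; "force": force on the tool from outside, world axes, zero at the start; "moment": the same for the moment, N m; "opening": finger opening in m.
Only numpy, scipy, OpenCV 4.12 (cv2) and the standard library are available. Lean on these libraries where they do the work, as an engineer would, in place of code of your own. Each camera call takes 0.05 s, during which the arm holds its last target.

### The job

A jar blocks the view of the little inspection camera: put it back into its row on the wooden board, upright in the free place, centred on the round green pad, and let go of it. Then lift the empty bottle out of the steel holder and hold it still in the air in front of the camera, with its base squarely facing the lens, centred on the lens and about 10 cm away from it; finish while still holding it there. Do not touch the camera, and leave the other two jars, the dish, the spoon and the pacifier case where they are.

Things in the scene. Friction and masses are not known exactly. Their poses are not given: they have to be found in the camera images.
- jar_center (a point): centre (half-way up) of the loose jar that stands on the work surface in front of the camera: an upright closed cylinder 54 mm in diameter and 115 mm tall, about 0.15 to 0.3 kg, cream with a yellow band and a brown lid of the same diameter; z points up along its axis. It can be gripped anywhere across its diameter.
- jar: the same jar; origin at the centre of its underside
- pad_top (a point): centre of the dark-green round pad, 62 mm in diameter, marking the free place in the row, flat on the wooden board (100 x 270 mm, fixed). The point is on the board's upper face, 12 mm above the work surface, where the jar's underside belongs. y runs along the row, x across it. The three places are 80 mm apart along y; the free one may be the middle one or either end.
- jar_a_center (a point): centre (half-way up) of one of the two jars that already stand in the row; same shape as the loose jar; stays where it is
- jar_b_center (a point): centre (half-way up) of the other jar that already stands in the row; stays where it is
- bottle_base (a point): centre of the underside (base) of the empty closed plastic bottle; z points along its axis from base to collar. 155 mm long, under 0.1 kg: bluish clear body 56 mm in diameter up to 90 mm from the base, shoulder from 90 to 112 mm, straight orange collar 38 mm in diameter from 112 to 155 mm, the place to grip it. It stands upright in the holder.
- bottle_center (a point): point on the bottle's axis, 77.5 mm above its base; same axes
- bottle: the same bottle; origin at the centre of its base, z towards the collar
- holder_seat (a point): centre of the steel disc, 10 mm above the work surface, on which the bottle stands in the holder. Two steel wire rings surround the bottle (64 mm inside, 39 mm outside radius, upper one ends 73 mm above the work surface); the bottle comes out straight upwards, by 65 mm or more
- lens (a point): centre of the front glass of the camera's lens, about 85 mm above the work surface. z is the optical axis, pointing out of the lens: back towards the robot and upwards, 45 to 62 degrees above level; y is level. The bottle is shown with its base 100 mm out along this z and its own z along it (collar at the far end).
- camera: the camera: a black box 50 mm wide, held in a fork on a fixed grey round foot 90 mm in diameter; the head can turn in its fork if knocked; origin at the centre of the foot's underside
- dish: bystander: white ceramic dish, 90 mm in diameter, 26 mm tall; origin at the centre of its underside
- spoon: bystander: bamboo spoon, 160 mm long, lying along its own x, bowl towards +x; origin at the middle of its underside
- case: bystander: transparent pacifier case, 62 x 62 x 40 mm; origin at the centre of its underside
- holder: the fixed holder: its rings are clamped to an upright white ledge 88 mm tall (94 mm with the clamp), whose face is 57 mm from the bottle's axis towards this body's +x; origin on the work surface under the bottle's axis

How it is judged (in metres and radians):
On the way, in this order (a step that is already met when the one before it is completed fails the run):
1. the jar stands released in the free place of the row while the bottle is still in its holder (horizontal distance between jar_center and pad_top below 0.014 m and angle between jar_center's own z axis and vertical below 0.1 rad and z of jar_center in the frame of pad_top between 0.05 and 0.063 m and contact force between jar and the fingers below 0.1 N and linear speed of jar below 0.02 m/s and distance between bottle_base and holder_seat below 0.02 m), for 0.2 s.
2. the bottle is lifted clear of the holder (distance between bottle_base and holder_seat above 0.1 m and contact force between bottle and the fingers above 0.5 N), for 0.1 s.
At the end, for the whole second after the job is handed in: Jar released, upright, within 14 mm of the pad centre, its neighbours within 15 mm of their start; bottle held still by the fingers alone, off everything, base 75 to 125 mm out from the lens and within 25 mm of its axis each way, its axis within 0.2 rad of the optical axis, base towards the lens (horizontal distance between jar_center and pad_top below 0.014 m and angle between jar_center's own z axis and vertical below 0.1 rad and z of jar_center in the frame of pad_top between 0.05 and 0.063 m and contact force between jar and the fingers below 0.1 N and x of bottle_base in the frame of lens between -0.025 and 0.025 m and y of bottle_base in the frame of lens between -0.025 and 0.025 m and z of bottle_base in the frame of lens between 0.075 and 0.125 m and z of bottle_center in the frame of lens above 0.14 m and angle between the z axis of bottle_base and the z axis of lens, either way round below 0.2 rad and contact force between bottle and the fingers above 0.5 N and contact force between bottle and holder below 0.1 N and contact force between bottle and camera below 0.1 N and contact force between bottle and jar below 0.1 N and height (world z) of bottle_base above 0.09 m and linear speed of bottle below 0.02 m/s and angular speed of bottle below 0.15 rad/s and distance of each of jar_a_center, jar_b_center from where it was at the start of the episode below 0.015 m); the arm keeps its last pose, push and grip.
It fails at once if the camera is touched (over 1.5 N) or turned (contact force between camera and anything else above 1.5 N or distance of lens from where it was at the start of the episode above 0.004 m).
It fails at once if another jar, the dish, the spoon or the pacifier case is pushed away by more than 20 mm (distance of any of jar_a_center, jar_b_center, dish, spoon, case from where it was at the start of the episode above 0.02 m).
It also fails if it takes over 64 s, if anything falls off the work surface, if the arm or the gripper's body presses on something with over 40 N, if the wrist force passes 120 N, or if a joint passes its speed limit or range.

## Working session

There is one attempt and no reset: what is moved stays moved. The work goes in short steps, Python scripts to look and compute and a tool call to move; the robot and the scene stay as the last step left them, time stands still between calls to the robot, and variables do not carry over. Pictures are saved under pics/ and viewed, and the job is handed in when it is done.

Besides the shell and the picture viewer there is one more tool, called after "Call:" in YAML: its name, and indented under it one key for each argument. move_arm: Moves the arm, as the interface text tells. Its arguments: {"type":"object","properties":{"increments":{"type":"array","items":{"type":"array"}},"jaw":{"type":"number"}},"required":["increments"]}

```bash
ls -la; mkdir -p pics; python3 - <<'E'
from plant import ctrl
import cv2, json
print(ctrl.get_obs())
for n in ["scene","top","wrist"]:
    s=ctrl.snapshot(n)
    cv2.imwrite(f"pics/{n}0.png",s["color"][:,:,::-1])
    print(n,s["fx"],s["fy"],s["cx"],s["cy"],s["R"],s["t"])
E
```

```text
total 12
drwxr-xr-x  3 agent agent 4096 Dec  7 08:18 .
drwxr-xr-x 23 root  root  4096 Dec  7 08:17 ..
drwxr-xr-x  2 agent agent 4096 Dec  7 08:18 pics
{'clock': 0.0, 'joint_pos': array([-4.70351771e+01,  2.05908095e+01,  6.31006549e-01, -1.82693974e-02,
       -7.01349214e+01, -1.65064780e+01]), 'qvel': array([ 0.05457579,  0.10635421,  0.0193079 ,  0.03593825, -0.07651161,
       -0.02185049]), 'tau': array([-4.91702815e-05, -5.82710302e+01,  2.93061322e+01,  6.99741170e+00,
        6.84738407e-03, -1.72221044e-04]), 'tool_pos': array([ 0.30047627, -0.60386956,  0.22561455]), 'orientation': array([ 1.79904300e+02, -1.04493782e-02, -1.53547869e+02]), 'force': array([-0.0149096 , -0.88315086,  0.9461091 ]), 'moment': array([ 0.02124037,  0.02492623, -0.00957457]), 'opening': 0.08772352260535052}
scene 381.7191593032576 381.7191593032576 316.5855101039004 202.2541534938247 [[-0.57052837  0.82127235 -0.0030187 ]
 [ 0.49931778  0.34394732 -0.79522449]
 [-0.65205761 -0.45520542 -0.60630759]] [ 0.34003869 -0.20984366  1.43089263]
top 447.8322820570868 447.8322820570868 315.58945347325687 197.75137234511905 [[ 0.02118076 -0.99973126 -0.00942238]
 [-0.99838805 -0.02065405 -0.05286511]
 [ 0.05265629  0.01052692 -0.99855721]] [-0.00646624  0.56542115  1.25373276]
wrist 309.70691628693146 309.70691628693146 315.6983181471715 197.04456132093338 [[-0.44618495  0.89493521  0.00315608]
 [ 0.86655732  0.43115018  0.25137208]
 [ 0.22360098  0.11489337 -0.96788538]] [ 0.67308138 -0.03186507  0.39066396]
```

View pics/scene0.png

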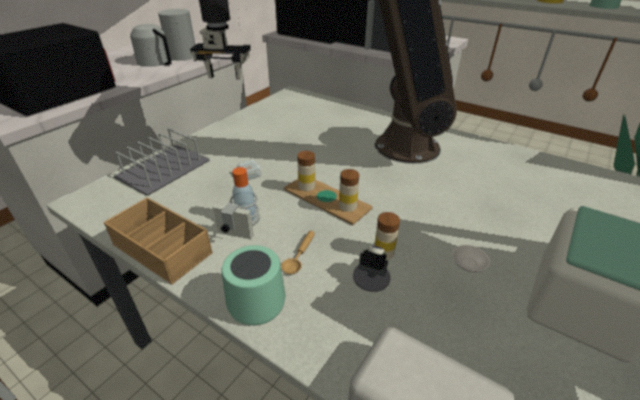

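View pics/top0.png

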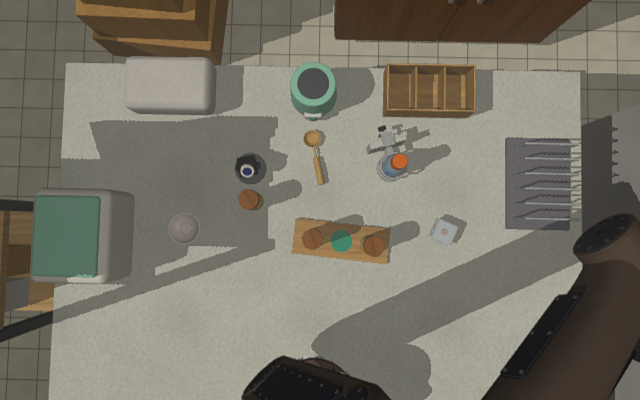

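View pics/wrist0.png

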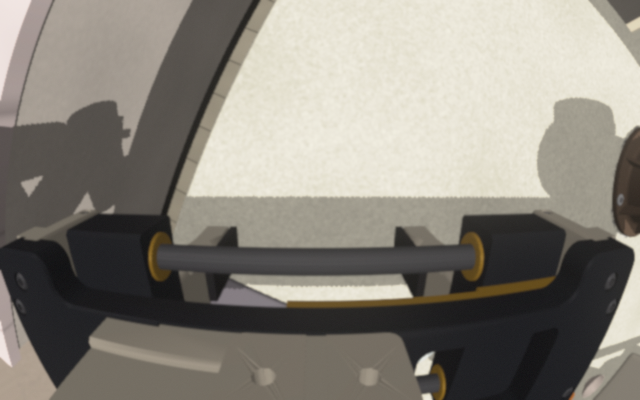

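```bash
cat > h.py <<'E'
import numpy as np, cv2
from plant import ctrl
def ray(s,u,v):
    d=np.array([(u-s["cx"])/s["fx"],(v-s["cy"])/s["fy"],1.0]); R=np.array(s["R"]); t=np.array(s["t"])
    return -R.T@t, R.T@d
def atz(s,u,v,z):
    o,d=ray(s,u,v); return o+d*(z-o[2])/d[2]
def proj(s,X):
    c=np.array(s["R"])@np.array(X,float)+s["t"]; return s["fx"]*c[0]/c[2]+s["cx"], s["fy"]*c[1]/c[2]+s["cy"]
def wproj(s,X):
    c=np.array(s["R"])@np.array(X,float)+s["t"]; th=np.arctan2(np.hypot(c[0],c[1]),c[2]); p=np.arctan2(c[1],c[0])
    return s["fx"]*th*np.cos(p)+s["cx"], s["fy"]*th*np.sin(p)+s["cy"]
def crop(s,x0,y0,x1,y1,f,name):
    im=s["color"][y0:y1,x0:x1,::-1]; im=cv2.resize(im,None,fx=f,fy=f,interpolation=cv2.INTER_CUBIC); cv2.imwrite("pics/"+name,im)
E
python3 - <<'E'
from h import *
s=ctrl.snapshot("top"); 
crop(s,220,110,480,280,3,"topc1.png")
s=ctrl.snapshot("scene"); crop(s,190,130,490,310,2.6,"scenec1.png")
E
```

```text
(no output)
```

View pics/topc1.png

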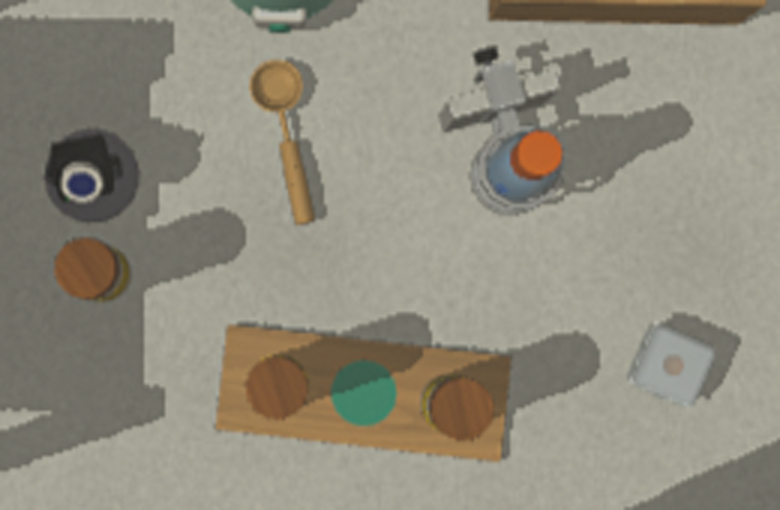

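View pics/scenec1.png

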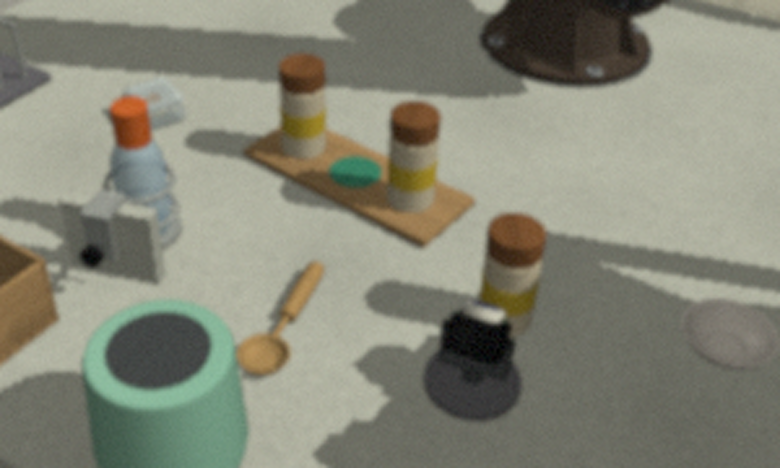

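```bash
python3 - <<'E'
from h import *
s=ctrl.snapshot("top")
def P(n,u,v,z):
    X=atz(s,u/3+220-.33,v/3+110-.33,z); print(n,np.round(X*1000,1))
    return X
P("jar",86,268,.115);P("jarA",277,386,.127);P("jarB",461,408,.127);P("pad",364,393,.012);P("collar",537,155,.165)
P("lens",82,183,.085);P("foot",92,175,.008)
for c in [(229,324),(510,355),(501,461),(216,430)]: P("board",*c,.012)
P("case",673,364,.04);P("spoon",288,150,.008)
P("clamp",503,85,.09);P("ledge L",445,115,.088);P("ledge R",558,85,.088)
# segmentation
hsv=cv2.cvtColor(s["color"],cv2.COLOR_RGB2HSV)
def seg(lo,hi,box,z,n):
    m=cv2.inRange(hsv,np.array(lo),np.array(hi)); mm=np.zeros_like(m); x0,y0,x1,y1=box; mm[y0:y1,x0:x1]=m[y0:y1,x0:x1]
    k,l,st,ce=cv2.connectedComponentsWithStats(mm); i=1+np.argmax(st[1:,4]); 
    cnt=max(cv2.findContours((l==i).astype(np.uint8),cv2.RETR_EXTERNAL,cv2.CHAIN_APPROX_NONE)[0],key=len)
    (cx,cy),r=cv2.minEnclosingCircle(cnt); x,y,w,h=cv2.boundingRect(cnt)
    print(n,ce[i],st[i],np.round(atz(s,*ce[i],z)*1000,1),np.round(atz(s,x+(w-1)/2,y+(h-1)/2,z)*1000,1))
seg((70,80,40),(95,255,255),(320,220,370,260),.012,"pad")
seg((0,150,120),(14,255,255),(385,145,415,175),.165,"collar")
for n,b,z in [("jar",(235,188,264,215),.115),("A",(300,228,325,252),.127),("B",(362,233,388,260),.127)]:
    seg((0,90,40),(12,255,255),b,z,n)
print(hsv[200,249],hsv[240,312],hsv[240,335],hsv[163,398])
E
```

```text
jar [553.2 179.9 115. ]
jarA [454.9  11.2 127. ]
jarB [ 439.5 -146.5  127. ]
pad [445.7 -68.9  12. ]
collar [ 653.1 -202.2  165. ]
lens [630.8 190.6  85. ]
foot [647.2 194.    8. ]
board [507.9  59.7  12. ]
board [ 484.4 -205.6   12. ]
board [ 385.  -198.5   12. ]
board [408.1  69.6  12. ]
case [ 479.6 -351.    40. ]
spoon [674.9   7.5   8. ]
clamp [ 725.8 -184.3   90. ]
ledge L [ 698.1 -133.1   88. ]
ledge R [ 727.1 -233.7   88. ]
pad [340.87719298 240.74561404] [331 231  21  21 342] [445.5 -68.6  12. ] [444.8 -68.9  12. ]
collar [398.58115183 161.08376963] [391 154  16  15 191] [ 653.7 -202.   165. ] [ 653.9 -201.8  165. ]
jar [248. 189.] [248 189   1   1   1] [579.4 181.6 115. ] [579.4 181.6 115. ]Traceback (most recent call last):
  File "<stdin>", line 22, in <module>
  File "<stdin>", line 15, in seg
    return _wrapfunc(a, 'argmax', axis=axis, out=out, **kwds)
    return bound(*args, **kwds)
ValueError: attempt to get argmax of an empty sequence
```

Call:
move_arm:
  increments:
    - [[14, 43, 0], -0.058]
    - [[14, 43, 0], -0.058]
    - [[14, 43, 0], -0.058]
    - [[14, 43, 0], -0.058]
    - [[14, 43, 0], -0.058]
    - [[14, 43, 0], -0.058]
    - [[14, 43, 0], -0.058]
    - [[14, 43, 0], -0.058]
  jaw: 1

```text
clock: 1.1
tool_pos: [0.4121, -0.2525, 0.2237]
orientation: [179.9, -0.0, 178.4]
force: [2.1, 0.1, 0.9]
opening: 0.0876
```

Call:
move_arm:
  increments:
    - [[14, 47, 0], 0]
    - [[14, 47, 0], 0]
    - [[14, 47, 0], 0]
    - [[14, 47, 0], 0]
    - [[14, 47, 0], 0]
    - [[14, 47, 0], 0]
    - [[14, 47, 0], 0]
    - [[14, 47, 0], 0]

```text
clock: 1.9
tool_pos: [0.5231, 0.1322, 0.2272]
orientation: [179.7, 0.4, 178.3]
force: [0.6, -1.0, -0.4]
opening: 0.0879
```

```bash
python3 - <<'E'
from h import *
s=ctrl.snapshot("wrist"); cv2.imwrite("pics/w1.png",s["color"][:,:,::-1])
o=ctrl.get_obs(); print(o["clock"],o["tool_pos"],o["joint_pos"],o["orientation"])
for X in [(.553,.180,.115),(.553,.180,0),(.631,.191,.085),(.647,.194,0)]: print(X,wproj(s,X))
E
```

```text
1.95 [0.52574614 0.13759302 0.2268189 ] [ 3.53666943e+01  7.78482704e+00 -1.64329799e+01  5.06887825e-02
 -6.51745814e+01 -1.26960867e+02] [179.67159687   0.51329616 178.42539426]
(0.553, 0.18, 0.115) (np.float64(366.0346016426706), np.float64(222.56146185310504))
(0.553, 0.18, 0) (np.float64(351.5749873318662), np.float64(192.5379622898428))
(0.631, 0.191, 0.085) (np.float64(369.3307537777913), np.float64(278.42852701532246))
(0.647, 0.194, 0) (np.float64(360.9988754797624), np.float64(257.9386546804172))
```

View pics/w1.png

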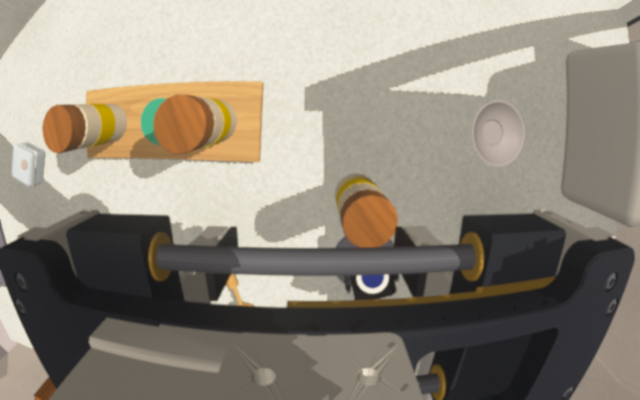

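```bash
cat >> h.py <<'E'
def wray(s,u,v):
    x=(u-s["cx"])/s["fx"]; y=(v-s["cy"])/s["fy"]; th=np.hypot(x,y); 
    d=np.array([x/th*np.sin(th),y/th*np.sin(th),np.cos(th)]); R=np.array(s["R"])
    return -R.T@np.array(s["t"]), R.T@d
def watz(s,u,v,z):
    o,d=wray(s,u,v); return o+d*(z-o[2])/d[2]
E
python3 - <<'E'
from h import *
s=ctrl.snapshot("wrist"); crop(s,300,150,440,300,5,"w1c.png")
print(-np.array(s["R"]).T@s["t"])
for p,z in [((369,218),.115),((183,124),.127),((65,129),.127),((374,279),.085)]: print(p,watz(s,*p,z))
E
```

```text
[0.4572334  0.13902004 0.38450026]
(369, 218) [0.55121122 0.18823029 0.115     ]
(183, 124) [0.45703375 0.02513332 0.127     ]
(65, 129) [ 0.44481126 -0.12213153  0.127     ]
(374, 279) [0.63477945 0.2021297  0.085     ]
```

View pics/w1c.png

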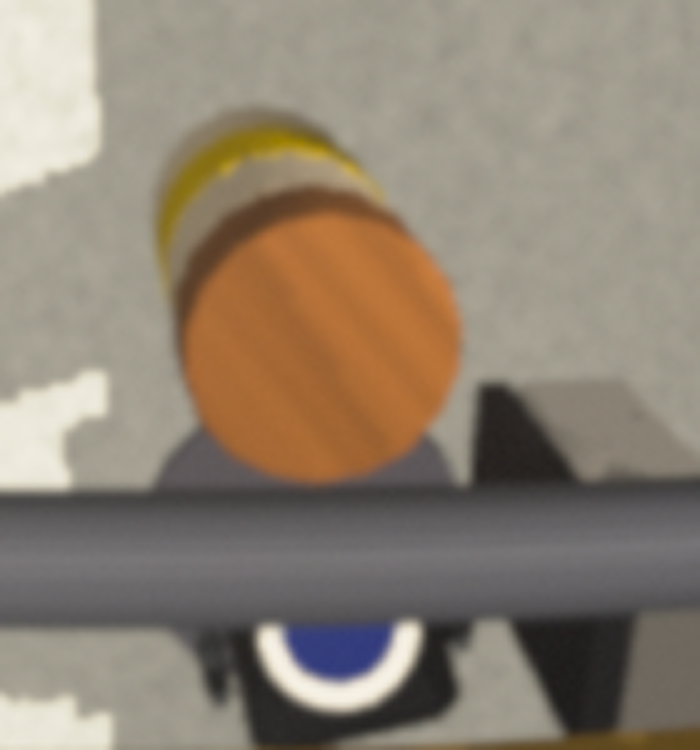

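```bash
python3 - <<'E'
from h import *
s=ctrl.snapshot("wrist")
o=ctrl.get_obs(); print(o["tool_pos"],o["orientation"])
m=cv2.inRange(cv2.cvtColor(s["color"],cv2.COLOR_RGB2HSV),np.array((5,150,120)),np.array((18,255,255)))
def lid(x0,y0,x1,y1,z):
    mm=np.zeros_like(m); mm[y0:y1,x0:x1]=m[y0:y1,x0:x1]
    cs=cv2.findContours(mm,cv2.RETR_EXTERNAL,cv2.CHAIN_APPROX_NONE)[0]; c=max(cs,key=cv2.contourArea)
    (u,v),ax,an=cv2.fitEllipse(c); print((u,v),ax,watz(s,u,v,z))
lid(330,180,405,255,.115); lid(140,85,215,160,.127); lid(30,100,90,160,.127)
E
```

```text
[0.52336512 0.13260218 0.22625998] [179.77107755   0.35287866 178.48260146]
(366.8846740722656, 219.99789428710938) (51.404876708984375, 54.37281036376953) [0.55132343 0.18323305 0.115     ]
(179.46881103515625, 121.48082733154297) (53.96397399902344, 59.969322204589844) [0.45316567 0.01879671 0.127     ]
(59.19499206542969, 124.56025695800781) (33.56953430175781, 47.751564025878906) [ 0.43768356 -0.13446595  0.127     ]
```

Call:
move_arm:
  increments:
    - [[14, 24, 0], 0.013]
    - [[14, 24, 0], 0.013]
    - [[0, 0, 0], 0]
    - [[0, 0, -20], 0]
    - [[0, 0, -20], 0]
    - [[0, 0, -20], 0]
    - [[0, 0, -15], 0]
    - [[0, 0, 0], 0]

```text
clock: 2.85
tool_pos: [0.5498, 0.1754, 0.1501]
orientation: [179.7, 0.4, 179.8]
force: [-0.4, -0.0, -0.0]
opening: 0.0875
```

```bash
python3 - <<'E'
from h import *
for i in range(3):
    o=ctrl.get_obs(); print(o["clock"],o["tool_pos"],o["orientation"],o["force"])
    s=ctrl.snapshot("wrist")
cv2.imwrite("pics/w2.png",s["color"][:,:,::-1])
E
```

```text
2.85 [0.54976963 0.1754393  0.15014281] [179.74755609   0.35416659 179.77516861] [-0.39414741 -0.02280897 -0.02752157]
2.9 [0.55036686 0.17574869 0.1513472 ] [179.7166313    0.43301725 179.79155585] [-0.17287097 -0.77845964 -0.31404153]
2.95 [0.55113006 0.17632113 0.15238322] [179.66694923   0.53025911 179.81040716] [-0.95044224  0.80375327  0.80535362]
```

View pics/w2.png

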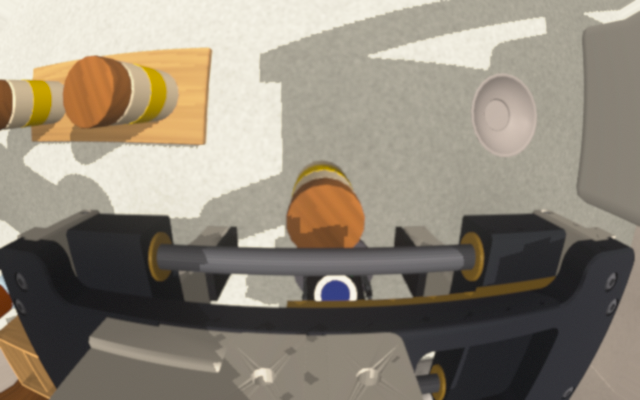

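Call:
move_arm:
  increments:
    - [[1, 5, 0], 0]
    - [[0, 0, -25], 0]
    - [[0, 0, -25], 0]
    - [[0, 0, -20], 0]
    - [[0, 0, -12], 0]
    - [[0, 0, 0], 0]
    - [[0, 0, 0], 0]
    - [[0, 0, 0], 0]

```text
clock: 3.8
tool_pos: [0.5582, 0.186, 0.0778]
orientation: [179.2, 1.4, 179.9]
force: [-0.0, -0.4, 0.3]
opening: 0.0876
```

```bash
python3 - <<'E'
from h import *
o=ctrl.get_obs(); print(o["clock"],o["tool_pos"],o["orientation"],o["force"])
s=ctrl.snapshot("wrist"); cv2.imwrite("pics/w3.png",s["color"][:,:,::-1])
s=ctrl.snapshot("scene"); crop(s,330,180,450,300,5,"s3.png")
E
```

```text
3.8 [0.55817476 0.18599852 0.07782042] [179.16223923   1.37730233 179.88586315] [-0.04665901 -0.38775747  0.283898  ]
```

View pics/w3.png

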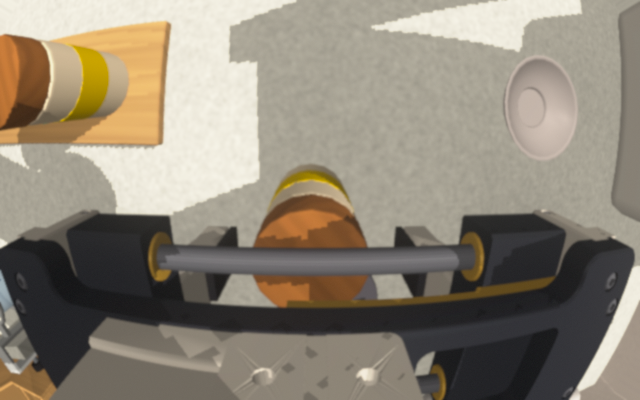

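View pics/s3.png

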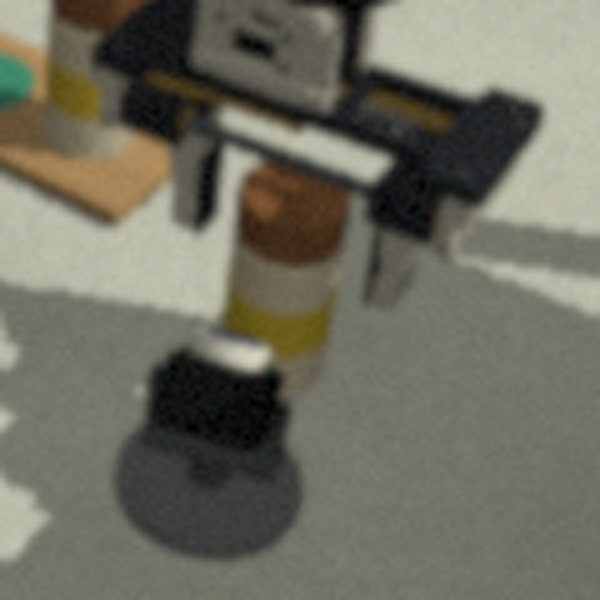

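Call:
move_arm:
  increments:
    - [[-6, -4, -7], 0]
    - [[0, 0, 0], 0]
    - [[0, 0, 0], 0]
    - [[0, 0, 0], 0]
    - [[0, 0, 0], 0]
    - [[0, 0, 0], 0]
    - [[0, 0, 0], 0]
    - [[0, 0, 0], 0]
  jaw: -1

```text
clock: 4.7
tool_pos: [0.5523, 0.182, 0.0719]
orientation: [179.1, 1.5, 179.9]
force: [-0.1, -0.5, -0.2]
opening: 0.0534
```

```bash
python3 - <<'E'
from h import *
o=ctrl.get_obs(); print(o["clock"],o["tool_pos"],o["orientation"],o["force"],o["opening"])
s=ctrl.snapshot("scene"); crop(s,330,180,450,300,5,"s4.png")
o=ctrl.get_obs(); print(o["clock"],o["tool_pos"],o["orientation"],o["force"],o["opening"])
E
```

```text
4.7 [0.55226196 0.18199264 0.0719069 ] [179.06651667   1.51018705 179.88176039] [-0.13728474 -0.49552886 -0.23659411] 0.05336944925685984
4.75 [0.55223035 0.18198267 0.07189548] [179.06829919   1.50789603 179.88094813] [-1.13406561  0.289628   -0.54817827] 0.053348461214056675
```

View pics/s4.png

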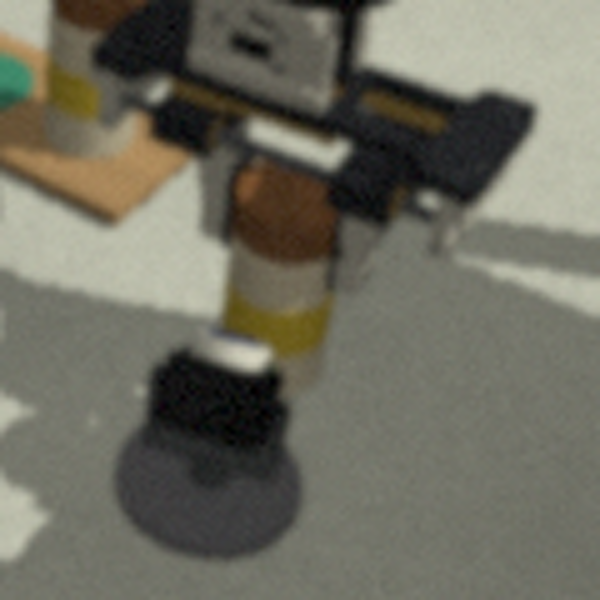

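Call:
move_arm:
  increments:
    - [[0, 0, 12], 0]
    - [[0, 0, 25], 0]
    - [[0, 0, 25], 0]
    - [[0, 0, 25], 0.1]
    - [[-4, -8, 25], 0.13]
    - [[-8, -20, 25], 0.13]
    - [[-10, -25, 15], 0.13]
    - [[-10, -25, 8], 0.13]

```text
clock: 5.55
tool_pos: [0.5174, 0.1024, 0.2402]
orientation: [179.4, 1.3, -143.2]
force: [0.9, 0.5, -1.7]
opening: 0.0531
```

```bash
python3 - <<'E'
from h import *
o=ctrl.get_obs(); print(o["clock"],o["tool_pos"],o["orientation"],o["force"],o["opening"])
s=ctrl.snapshot("scene"); crop(s,230,60,470,300,2.5,"s5.png")
o=ctrl.get_obs(); print(o["clock"],o["tool_pos"],o["orientation"],o["force"],o["opening"])
E
```

```text
5.55 [0.51739828 0.10244394 0.24020068] [ 179.39625433    1.33847989 -143.20326251] [ 0.88234929  0.53594236 -1.70228756] 0.053117369065150126
5.6 [0.51614582 0.09961682 0.24173392] [ 179.43639412    1.37569958 -142.65170604] [-3.89316375 -3.15944823 -1.56062825] 0.05328170944440796
```

View pics/s5.png

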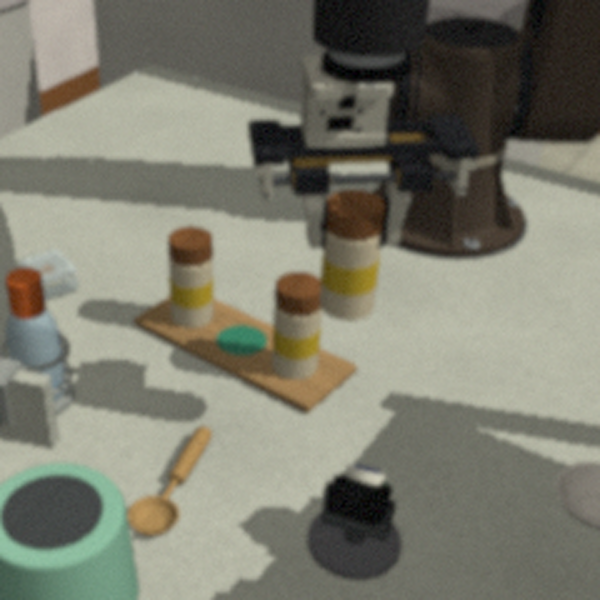

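Call:
move_arm:
  increments:
    - [[-10, -25, 0], 0.12]
    - [[-10, -25, 0], 0.12]
    - [[-10, -25, 0], 0.12]
    - [[-10, -25, 0], 0.12]
    - [[-10, -25, 0], 0.12]
    - [[-9, -22, 0], 0.12]
    - [[-6, -14, 0], 0.08]
    - [[-3, -6, 0], 0.02]

```text
clock: 6.4
tool_pos: [0.4427, -0.0744, 0.249]
orientation: [179.7, 1.7, -93.7]
force: [-0.2, -0.3, -2.4]
opening: 0.0535
```

```bash
python3 - <<'E'
from h import *
s=ctrl.snapshot("top"); crop(s,270,170,430,290,5,"t6.png")
o=ctrl.get_obs(); print(o["clock"],o["tool_pos"],o["orientation"],o["force"],o["opening"],o["joint_pos"])
w=ctrl.snapshot("wrist");  cv2.imwrite("pics/w6.png",w["color"][:,:,::-1])
o=ctrl.get_obs(); print(o["clock"],o["tool_pos"],o["orientation"],o["force"],o["opening"])
E
```

```text
6.45 [ 0.44241673 -0.0747203   0.24912909] [179.64770322   1.70523529 -93.75970114] [-0.84460133 -1.2575444  -2.06309492] 0.053013712872464966 [ 14.10426392  -1.95293368 -23.10056931  -1.8583638  -68.67479355
 -17.18553882]
6.5 [ 0.44302084 -0.07402662  0.24904142] [179.66656345   1.71621081 -93.9190518 ] [ 0.43340142 -0.23040053 -0.97419522] 0.05268166443929519
```

View pics/t6.png

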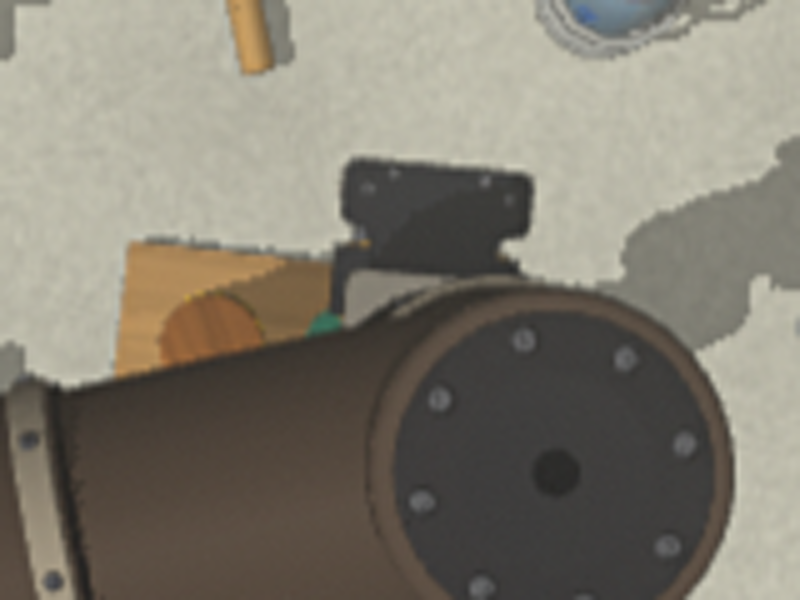

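View pics/w6.png

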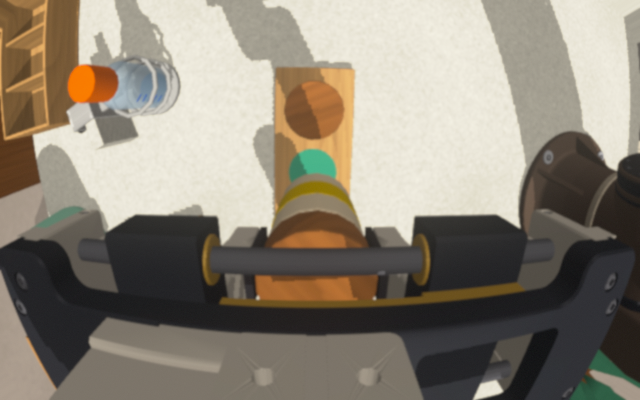

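Call:
move_arm:
  increments:
    - [[3, 5, 0], -0.02]
    - [[0, 0, -8], 0]
    - [[0, 0, -10], 0]
    - [[0, 0, -10], 0]
    - [[0, 0, -8], 0]
    - [[0, 0, -4], 0]
    - [[0, 0, 0], 0]
    - [[0, 0, 0], 0]

```text
clock: 7.3
tool_pos: [0.446, -0.0668, 0.2046]
orientation: [179.5, 1.7, -95.2]
force: [0.0, -0.9, -1.9]
opening: 0.0535
```

```bash
cat > look.py <<'E'
from h import *
import sys
n=sys.argv[1]
o=ctrl.get_obs(); R=cv2.Rodrigues
from scipy.spatial.transform import Rotation as Ro
print(o["clock"],o["tool_pos"],o["orientation"],o["force"],o["opening"],"z",Ro.from_euler("xyz",o["orientation"],degrees=True).as_matrix()[:,2])
for a in sys.argv[2:]:
    p=a.split(","); s=ctrl.snapshot(p[0])
    if len(p)>1: b=list(map(int,p[1:5])); crop(s,*b,float(p[5]),f"{p[0]}_{n}.png")
    else: cv2.imwrite(f"pics/{p[0]}_{n}.png",s["color"][:,:,::-1])
E
python3 look.py 7 wrist scene,270,100,390,220,5
```

```text
7.3 [ 0.44597381 -0.06678028  0.20459189] [179.5214016    1.69910358 -95.23580286] [ 0.02476414 -0.92102263 -1.89822861] 0.053493837315725656 z [-0.0056125   0.03028811 -0.99952545]
```

View pics/wrist_7.png

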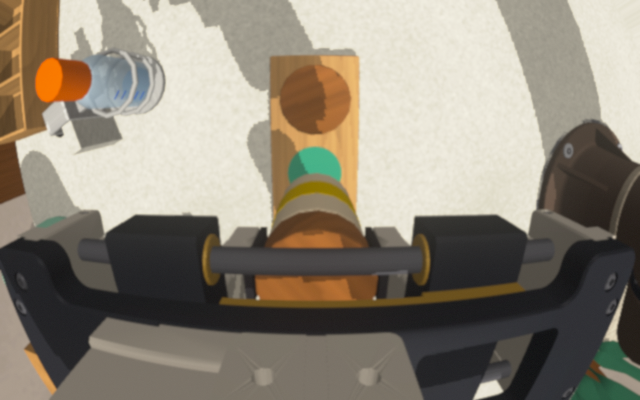

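View pics/scene_7.png

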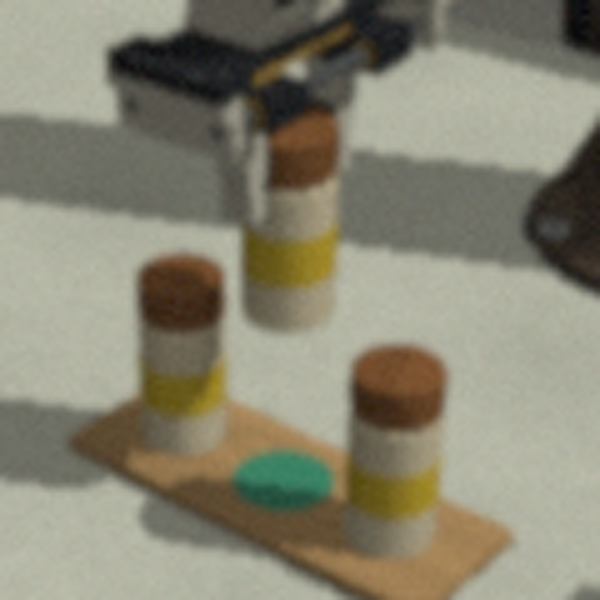

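```bash
python3 - <<'E'
from h import *
s=ctrl.snapshot("scene")
def P(X): u,v=proj(s,X); return round((u-270)*5+2),round((v-100)*5+2)
tcp=np.array([.446,-.0668,.2046])
import itertools
for z in (.1327,.115+.1327):
    print("tcp-xy",z,P((.446,-.0668,z)))
    th=np.linspace(0,2*np.pi,60); q=np.array([P((.446+.027*np.cos(t),-.0668+.027*np.sin(t),z)) for t in th]); print(q.min(0),q.max(0))
print("dx",np.array(P((.456,-.0668,.1327)))-P((.446,-.0668,.1327)),"dy",np.array(P((.446,-.0568,.1327)))-P((.446,-.0668,.1327)))
th=np.linspace(0,2*np.pi,60)
for n,c,r,z in [("pad",(.4455,-.0687),.031,.012),("A lid",(.455,.0112),.027,.127),("B lid",(.4395,-.1465),.027,.127)]:
    q=np.array([P((c[0]+r*np.cos(t),c[1]+r*np.sin(t),z)) for t in th]); print(n,q.min(0),q.max(0))
E
```

```text
tcp-xy 0.1327 (288, 311)
[241 287] [335 336]
tcp-xy 0.24770000000000003 (291, 126)
[240 104] [342 149]
dx [-10   7] dy [15  5]
pad [232 450] [334 510]
A lid [348 342] [446 396]
B lid [137 252] [227 298]
```

Call:
move_arm:
  increments:
    - [[0, -2, -10], 0]
    - [[0, 0, -18], 0]
    - [[0, 0, -20], 0]
    - [[0, 0, -20], 0]
    - [[0, 0, -18], 0]
    - [[0, 0, -12], 0]
    - [[0, 0, -5], 0]
    - [[0, 0, 0], 0]

```text
clock: 8.25
tool_pos: [0.4464, -0.0698, 0.0972]
orientation: [179.8, 1.8, -95.3]
force: [-0.2, -0.5, -1.3]
opening: 0.0532
```

```bash
python3 look.py 8 scene,270,100,390,220,5
```

```text
8.25 [ 0.4464407  -0.06984567  0.09715099] [179.83148295   1.79567404 -95.2718938 ] [-0.16090493 -0.50525418 -1.29601753] 0.053242196276106345 z [-4.95906323e-05  3.14728486e-02 -9.99504606e-01]
```

View pics/scene_8.png

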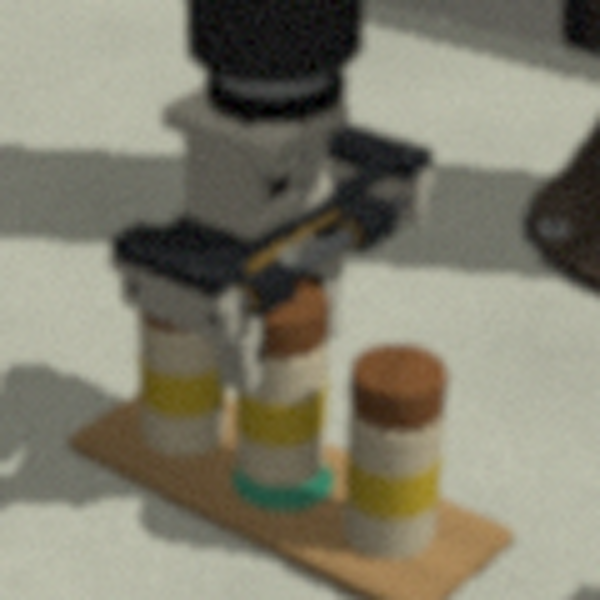

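```bash
python3 - <<'E'
from h import *
s=ctrl.snapshot("scene")
def P(X): u,v=proj(s,X); return (u-270)*5+2,(v-100)*5+2
th=np.linspace(0,2*np.pi,60)
for z in (.0252,.012):
  for c in [(.4464,-.0698),(.4455,-.0687)]:
    q=np.array([P((c[0]+.027*np.cos(t),c[1]+.027*np.sin(t),z)) for t in th]); print(z,c,q.min(0).round(),q.max(0).round())
E
```

```text
0.0252 (0.4464, -0.0698) [237. 437.] [326. 489.]
0.0252 (0.4455, -0.0687) [239. 436.] [328. 489.]
0.012 (0.4464, -0.0698) [237. 454.] [325. 506.]
0.012 (0.4455, -0.0687) [239. 454.] [327. 506.]
```

Call:
move_arm:
  increments:
    - [[-1, 1, -5], 0]
    - [[0, 0, -5], 0]
    - [[0, 0, -3], 0]
    - [[0, 0, -1], 0]
    - [[0, 0, 0], 0]
    - [[0, 0, 0], 0]
    - [[0, 0, 0], 0]
    - [[0, 0, 0], 0]

```text
clock: 9.15
tool_pos: [0.4477, -0.0683, 0.085]
orientation: [-179.8, 1.9, -95.2]
force: [-0.2, 0.5, -1.8]
opening: 0.0533
```

```bash
python3 look.py 9 scene,270,100,390,220,5
```

```text
9.15 [ 0.44766656 -0.06829105  0.08502847] [-179.82723964    1.88841409  -95.22437163] [-0.2198208   0.45037586 -1.80638312] 0.0532595820528615 z [ 0.00600327  0.03254148 -0.99945236]
```

View pics/scene_9.png

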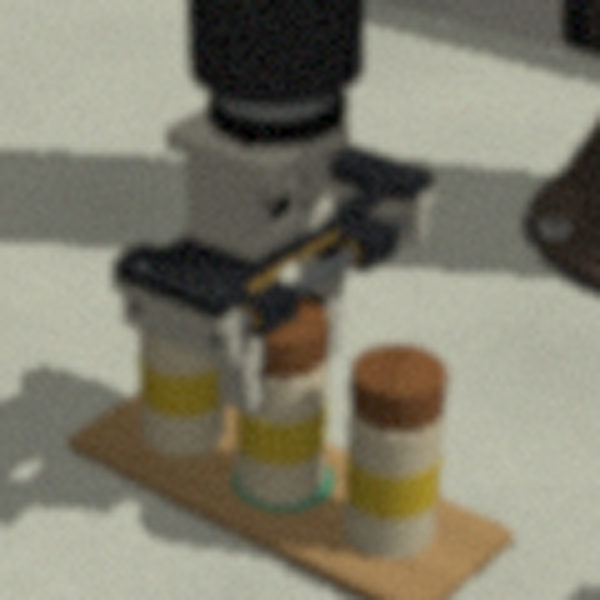

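Call:
move_arm:
  increments:
    - [[0, 1, -2], 0]
    - [[0, 0, -1], 0]
    - [[0, 0, 0], 0]
    - [[0, 0, 0], 0]
    - [[0, 0, 0], 0]
    - [[0, 0, 0], 0]
    - [[0, 0, 0], 0]
    - [[0, 0, 0], 0]

```text
clock: 10.0
tool_pos: [0.4484, -0.0671, 0.0837]
orientation: [-179.8, 1.9, -95.2]
force: [-0.8, 0.5, 0.7]
opening: 0.0531
```

Call:
move_arm:
  increments:
    - [[0, 0, 0], 0]
    - [[0, 0, 0], 0]
    - [[0, 0, 0], 0]
    - [[0, 0, 0], 0]
    - [[0, 0, 0], 0]
    - [[0, 0, 0], 0]
    - [[0, 0, 0], 0]
    - [[0, 0, 0], 0]
  jaw: 0.3

```text
clock: 10.8
tool_pos: [0.449, -0.0671, 0.0838]
orientation: [-179.7, 1.9, -95.2]
force: [0.7, 0.3, 0.3]
opening: 0.0572
```

```bash
python3 look.py 10 scene,270,100,390,220,5
```

```text
10.8 [ 0.44904272 -0.06707771  0.08384398] [-179.68295977    1.8771459   -95.1531098 ] [0.65335393 0.31466589 0.25500539] 0.0572025380636343 z [ 0.00845307  0.03212663 -0.99944806]
```

View pics/scene_10.png

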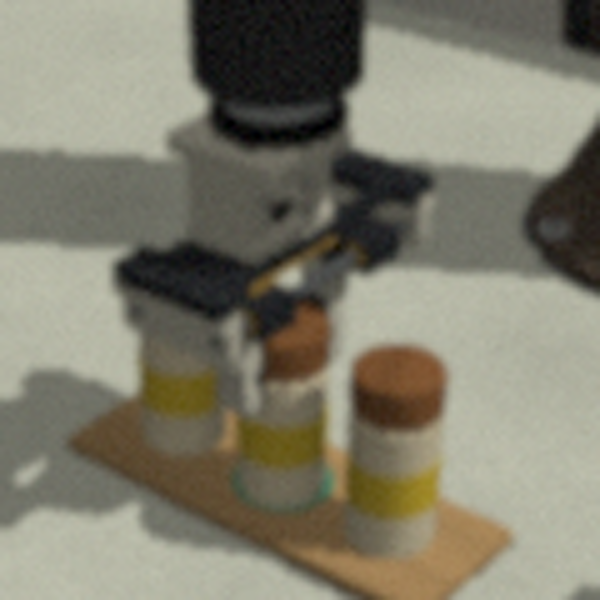

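Call:
move_arm:
  increments:
    - [[0, 0, 0], 0]
    - [[0, 0, 0], 0]
    - [[0, 0, 0], 0]
    - [[0, 0, 0], 0]
    - [[0, 0, 12], 0]
    - [[0, 0, 20], 0]
    - [[0, 0, 25], 0]
    - [[0, 0, 25], 0]
  jaw: 1

```text
clock: 11.65
tool_pos: [0.4458, -0.0676, 0.1648]
orientation: [179.8, 1.7, -95.2]
force: [0.7, -0.0, 0.2]
opening: 0.0873
```

Call:
move_arm:
  increments:
    - [[0, 0, 25], 0]
    - [[0, 0, 25], 0]
    - [[0, 0, 25], -0.1]
    - [[0, 0, 20], -0.13]
    - [[10, 5, 10], -0.13]
    - [[10, 15, 5], -0.13]
    - [[10, 20, 0], -0.13]
    - [[5, 10, 0], -0.13]

```text
clock: 12.45
tool_pos: [0.482, -0.0173, 0.2847]
orientation: [-179.8, 2.1, -139.9]
force: [0.5, 0.1, 0.7]
opening: 0.0877
```

```bash
python3 look.py 11 scene,230,100,450,300,3 top,220,110,480,280,3 wrist
```

```text
12.45 [ 0.48201257 -0.01734545  0.28467951] [-179.82630797    2.11945063 -139.85148589] [0.45658394 0.06793838 0.65418823] 0.08768629439167165 z [ 0.03022336  0.02152823 -0.9993113 ]
```

View pics/scene_11.png

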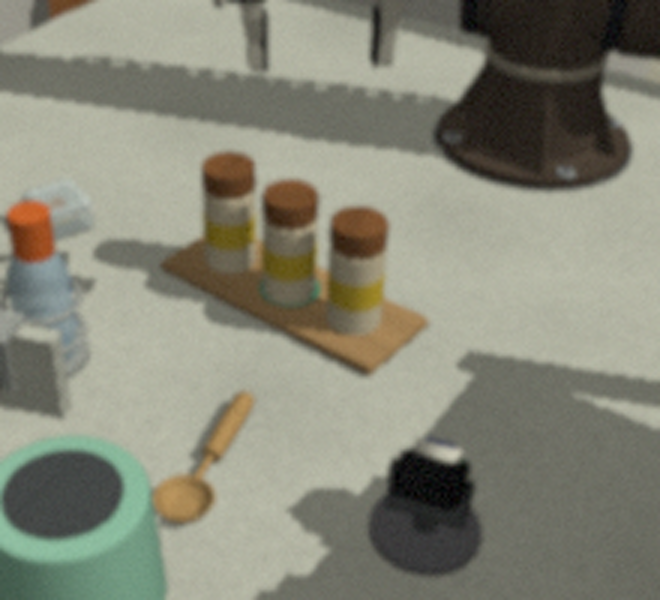

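View pics/top_11.png

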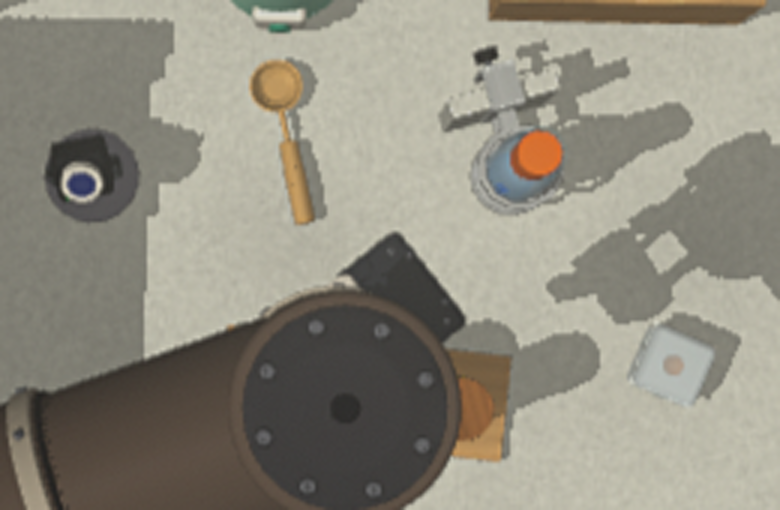

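View pics/wrist_11.png

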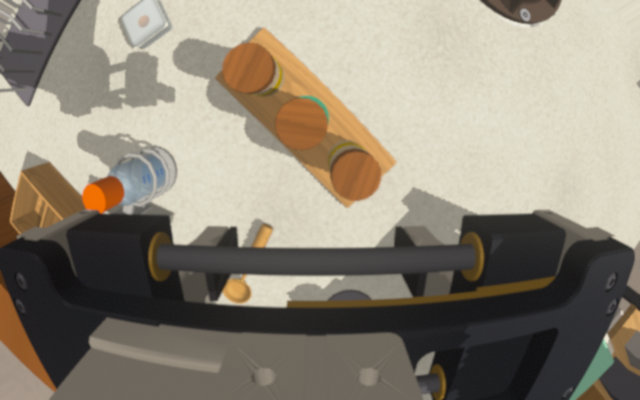

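Call:
move_arm:
  increments:
    - [[19, 26, 0], -0.09]
    - [[19, 26, 0], -0.09]
    - [[19, 26, 0], -0.09]
    - [[19, 26, 0], -0.09]
    - [[19, 26, 0], -0.09]
    - [[19, 26, 0], -0.09]
    - [[19, 26, 0], -0.08]
    - [[10, 15, 0], -0.04]

```text
clock: 13.4
tool_pos: [0.6257, 0.1795, 0.2841]
orientation: [-179.8, 2.0, -177.1]
force: [0.1, -0.2, -0.8]
opening: 0.0875
```

```bash
python3 look.py 12 wrist scene,340,190,430,290,6 wrist,280,140,400,260,6; python3 - <<'E'
from h import *
import pickle
d={k:ctrl.snapshot(k) for k in ("wrist","scene")}; pickle.dump(d,open("s12.pkl","wb"))
o=ctrl.get_obs();print(o["tool_pos"],o["orientation"])
w=d["wrist"]; crop(w,270,130,410,250,5.5,"wc12.png")
print(wproj(w,(.631,.191,.085)))
E
```

```text
13.4 [0.6257486  0.17948459 0.28412437] [-179.75321635    1.97386573 -177.1497908 ] [ 0.12011204 -0.17061029 -0.82120815] 0.08751569556065611 z [ 0.03461489 -0.00258915 -0.99939737]
[0.62448204 0.17773959 0.28474425] [-179.76929712    1.99315586 -177.08429465]
(np.float64(325.65521061093983), np.float64(176.06618576485354))
```

View pics/wc12.png

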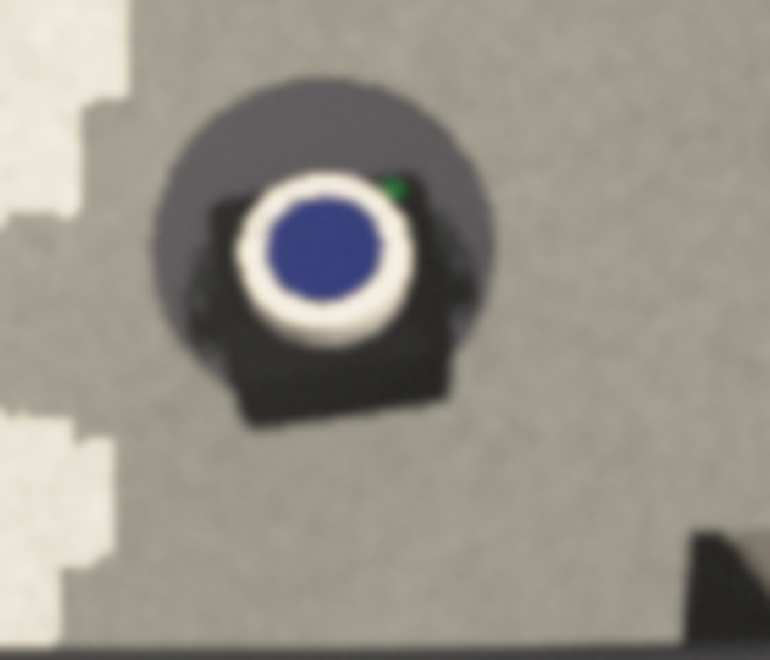

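View pics/scene_12.png

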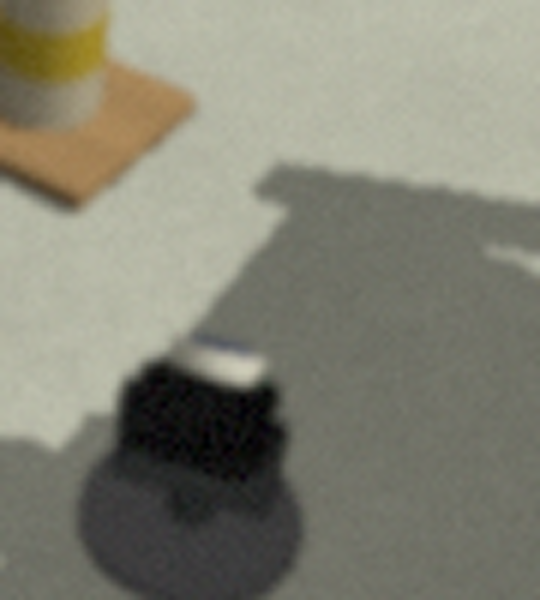

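```bash
cat > lensfit.py <<'E'
from h import *
import pickle
from scipy.optimize import least_squares
d=pickle.load(open("s12.pkl","rb")); d["top"]=ctrl.snapshot("top")
def blue(s,box,f=6):
    x0,y0,x1,y1=box; im=s["color"][y0:y1,x0:x1].astype(np.float32); im=cv2.GaussianBlur(cv2.resize(im,None,fx=f,fy=f,interpolation=cv2.INTER_CUBIC),(0,0),2)
    q=im[:,:,0]   # red: blue glass low ~50, white ring ~230
    return q,f
def cont(s,box,cen,lo,hi,f=6,th=None):
    x0,y0,x1,y1=box; q,f=blue(s,box,f)
    pts=[]
    cx=(cen[0]-x0+.5)*f-.5; cy=(cen[1]-y0+.5)*f-.5
    for a in np.linspace(0,2*np.pi,48,endpoint=False):
        r=np.arange(lo*f,hi*f,.5); xs=cx+r*np.cos(a); ys=cy+r*np.sin(a)
        v=cv2.remap(q,xs.astype(np.float32)[None],ys.astype(np.float32)[None],cv2.INTER_LINEAR)[0]
        g=np.gradient(v); i=np.argmax(g)
        pts.append(((xs[i]+.5)/f-.5+x0,(ys[i]+.5)/f-.5+y0))
    return np.array(pts,np.float32)
W=cont(d["wrist"],(290,140,380,210),(328.8,174.8),5,13); eW=cv2.fitEllipse(W)
T=cont(d["top"],(230,150,270,190),(247,171),2,6.0); eT=cv2.fitEllipse(T)
print(eW,eT)
for k,e,f,z in (("wrist",eW,watz,.085),("top",eT,atz,.085)): print(k,f(d[k],*e[0],z))
def model(p):
    c=p[:3]; az,el,r=p[3:6]; n=np.array([np.cos(el)*np.cos(az),np.cos(el)*np.sin(az),np.sin(el)]); y=np.array([-np.sin(az),np.cos(az),0]); x=np.cross(y,n)
    th=np.linspace(0,2*np.pi,48,endpoint=False); return c+r*(np.cos(th)[:,None]*x+np.sin(th)[:,None]*y)
def quad(e):  # ellipse -> center + 2nd-moment params
    (u,v),(a,b),an=e; an=np.radians(an); R=np.array([[np.cos(an),-np.sin(an)],[np.sin(an),np.cos(an)]]); M=R@np.diag([a*a,b*b])@R.T/16; L=np.array([M[0,0],M[1,1],M[0,1]])
    return np.array([u,v]),L
def res(p):
    out=[]
    X=model(p)
    for s,pf,e,off in ((d["wrist"],wproj,eW,p[6:8]),(d["top"],proj,eT,-p[6:8])):
        q=np.array([pf(s,x) for x in X],np.float32); c,L=quad(cv2.fitEllipse(q)); c0,L0=quad(e); s0=np.sqrt(L0[0])
        out+=[*(c-c0+off),*((L-L0)/s0*3)]
    return np.array(out+[*(p[6:8]*.5),(p[2]-.085)/.003])
for az0 in (3.1,3.5):
    r=least_squares(res,[.631,.191,.085,az0,.9,.012,0,0],x_scale=[.01,.01,.01,.2,.2,.002,1,1],diff_step=1e-4)
    print(r.x[:3],np.degrees(r.x[3:5]),r.x[5:],r.cost); print(r.fun.round(2))
# box back edge
w=d["wrist"]
a=watz(w,270+250/5.5-.4,130+428/5.5-.4,.1); b=watz(w,270+450/5.5-.4,130+400/5.5-.4,.1); print(a,b,np.linalg.norm(a-b),np.degrees(np.arctan2(*(b-a)[[1,0]]))+90)
for p in ((323,232),): print("foot",watz(w,270+p[0]/5.5,130+p[1]/5.5,.006))
E
python3 lensfit.py
```

```text
((328.5107421875, 174.80120849609375), (18.887493133544922, 21.04856300354004), 80.30254364013672) ((246.54617309570312, 170.8946075439453), (8.673272132873535, 10.954466819763184), 104.15538024902344)
wrist [0.62929729 0.19425157 0.085     ]
top [0.63019078 0.1917645  0.085     ]
[0.62897831 0.19501528 0.08422956] [192.84603242  51.01818702] [ 0.01261167 -0.8197327   0.2912827 ] 2.9821842653870747
[-0.16  0.07  0.64  0.42  0.02 -0.36  0.14 -1.89 -0.97 -0.65 -0.41  0.15
 -0.26]
[0.6289764  0.19500956 0.08423676] [192.90456836  50.97196525] [ 0.01261239 -0.81701644  0.29158389] 2.982206000401215
[-0.16  0.07  0.64  0.42  0.02 -0.36  0.14 -1.89 -0.98 -0.66 -0.41  0.15
 -0.25]
[0.66534591 0.18042226 0.1       ] [0.65695523 0.22201789 0.1       ] 0.04243347755964557 191.4046699622283
foot [0.64252939 0.19837812 0.006     ]
```

Call:
move_arm:
  increments:
    - [[2, -43, 0], 0.02]
    - [[2, -43, 0], 0.02]
    - [[2, -43, 0], 0.02]
    - [[2, -43, 0], 0.02]
    - [[2, -43, 0], 0.02]
    - [[2, -43, 0], 0.02]
    - [[2, -43, 0], 0.02]
    - [[2, -35, 0], 0.02]

```text
clock: 14.5
tool_pos: [0.6339, -0.172, 0.2904]
orientation: [-179.8, 2.4, -166.7]
force: [0.3, 0.1, -0.6]
opening: 0.0879
```

```bash
python3 look.py 13 wrist; python3 - <<'E'
from h import *
o=ctrl.get_obs();print(o["clock"],o["tool_pos"],o["orientation"])
w=ctrl.snapshot("wrist"); crop(w,200,130,400,280,4,"wc13.png")
for X in [(.654,-.202,.165),(.654,-.202,.122),(.654,-.202,.01)]: print(wproj(w,X))
m=cv2.inRange(cv2.cvtColor(w["color"],cv2.COLOR_RGB2HSV),np.array((3,200,150)),np.array((14,255,255)))
c=max(cv2.findContours(m,cv2.RETR_EXTERNAL,cv2.CHAIN_APPROX_NONE)[0],key=cv2.contourArea); e=cv2.fitEllipse(c); print(e, watz(w,*e[0],.16))
E
```

```text
14.5 [ 0.63393683 -0.17197354  0.29038999] [-179.78971528    2.44609571 -166.7267752 ] [ 0.3494867   0.10926003 -0.58500841] 0.08786198997263109 z [ 0.0423817   0.00622681 -0.99908209]
14.55 [ 0.63376143 -0.17622828  0.29026463] [-179.71568214    2.39411464 -166.7693817 ]
(np.float64(284.00209386025915), np.float64(198.89099822333338))
(np.float64(287.9980965712535), np.float64(187.12215711176088))
(np.float64(294.97856264262816), np.float64(166.7950863950826))
((285.7601318359375, 197.4436492919922), (35.11281204223633, 40.572574615478516), 34.67268371582031) [ 0.65380803 -0.2008075   0.16      ]
```

View pics/wc13.png

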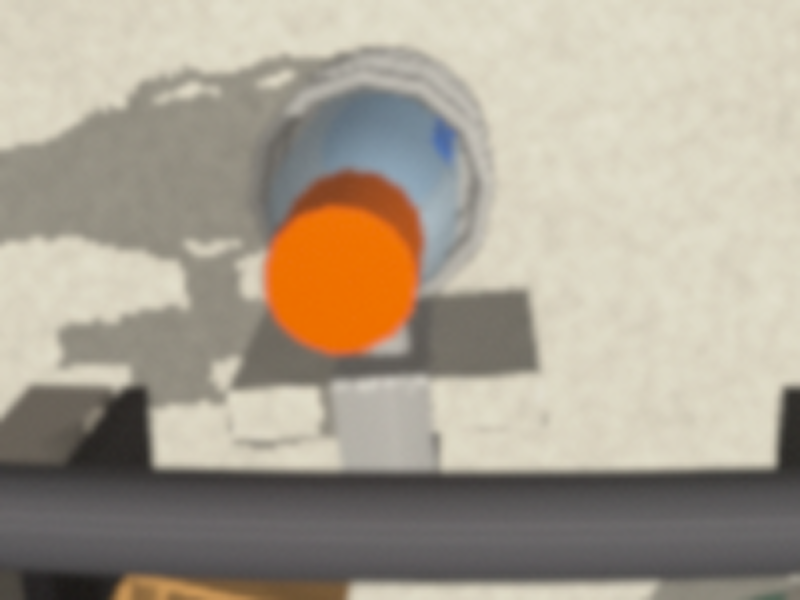

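Call:
move_arm:
  increments:
    - [[10, -12, 0], 0]
    - [[10, -12, 0], -0.02]
    - [[0, 0, -12], 0]
    - [[0, 0, -22], 0]
    - [[0, 0, -25], 0]
    - [[0, 0, -22], 0]
    - [[0, 0, -10], 0]
    - [[0, 0, 0], 0]

```text
clock: 15.4
tool_pos: [0.6505, -0.1993, 0.1963]
orientation: [-179.8, 2.6, -168.2]
force: [-0.2, 0.1, -0.5]
opening: 0.0876
```

```bash
python3 look.py 14 wrist; python3 - <<'E'
from h import *
o=ctrl.get_obs();print(o["clock"],o["tool_pos"],o["orientation"])
w=ctrl.snapshot("wrist")
m=cv2.inRange(cv2.cvtColor(w["color"],cv2.COLOR_RGB2HSV),np.array((3,200,150)),np.array((14,255,255)))
c=max(cv2.findContours(m,cv2.RETR_EXTERNAL,cv2.CHAIN_APPROX_NONE)[0],key=cv2.contourArea); e=cv2.fitEllipse(c); print(e, watz(w,*e[0],.16))
E
```

```text
15.4 [ 0.65054235 -0.19928247  0.19627189] [-179.82135274    2.58977278 -168.22416546] [-0.22578249  0.12178177 -0.464648  ] 0.08764491161352178 z [ 0.04486981  0.00616903 -0.9989738 ]
15.45 [ 0.65088084 -0.19938551  0.19710538] [-179.8010393     2.63435136 -168.22089737]
((311.0242919921875, 221.34474182128906), (50.6380500793457, 58.083160400390625), 40.26206970214844) [ 0.65348863 -0.20123231  0.16      ]
```

View pics/wrist_14.png

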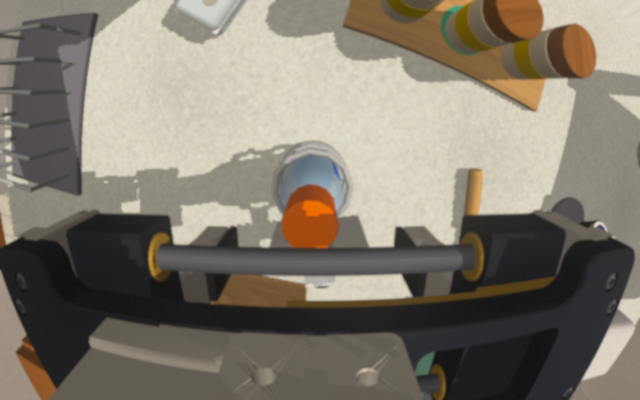

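Call:
move_arm:
  increments:
    - [[3, -2, -8], 0]
    - [[0, 0, -15], 0]
    - [[0, 0, -18], 0]
    - [[0, 0, -15], 0]
    - [[0, 0, -10], 0]
    - [[0, 0, -4], 0]
    - [[0, 0, 0], 0]
    - [[0, 0, 0], 0]

```text
clock: 16.3
tool_pos: [0.6572, -0.202, 0.1271]
orientation: [-179.6, 3.1, -168.2]
force: [-0.0, 0.4, -0.5]
opening: 0.0878
```

```bash
python3 look.py 15 wrist scene,190,130,310,250,5
```

```text
16.3 [ 0.65715813 -0.20202089  0.12707791] [-179.62791964    3.13106641 -168.18595249] [-0.03018255  0.4023112  -0.49193839] 0.08781562103923385 z [ 0.05479164  0.00482607 -0.99848615]
```

View pics/wrist_15.png

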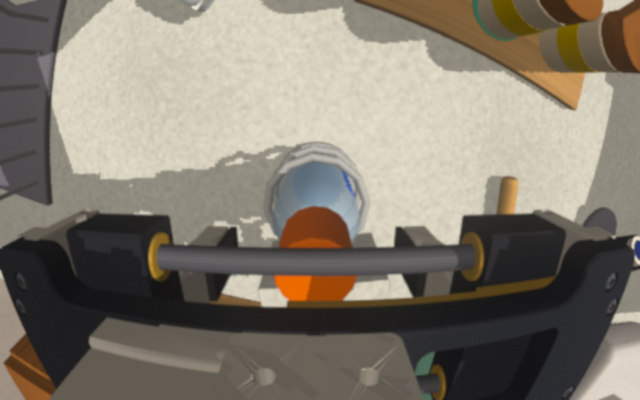

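View pics/scene_15.png

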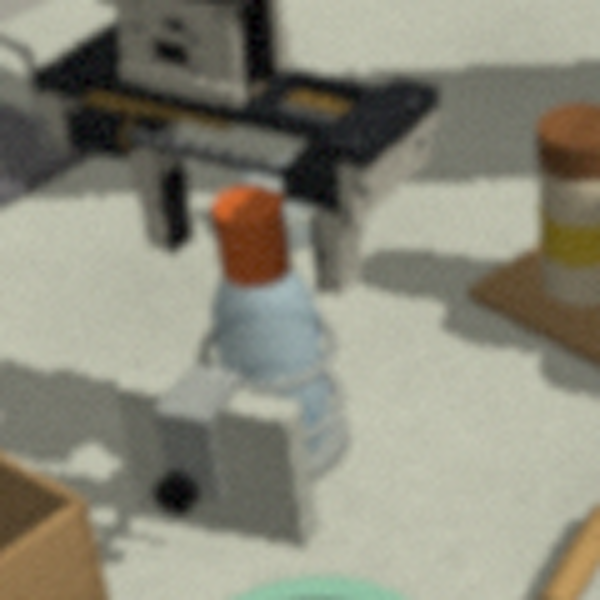

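Call:
move_arm:
  increments:
    - [[-3, 1, 0], 0]
    - [[0, 0, 0], 0]
    - [[0, 0, 0], 0]
    - [[0, 0, 0], 0]
    - [[0, 0, 0], 0]
    - [[0, 0, 0], 0]
    - [[0, 0, 0], 0]
    - [[0, 0, 0], 0]
  jaw: -1

```text
clock: 17.2
tool_pos: [0.655, -0.201, 0.1297]
orientation: [-179.6, 3.4, -168.2]
force: [0.1, -0.5, -0.3]
opening: 0.0371
```

```bash
python3 look.py 16 
```

```text
17.2 [ 0.65501965 -0.20097289  0.12965521] [-179.56465081    3.35335971 -168.17201599] [ 0.09016177 -0.50930033 -0.33320302] 0.03708570109231118 z [ 0.05880757  0.00455249 -0.99825896]
```

Call:
move_arm:
  increments:
    - [[0, 0, 6], 0]
    - [[0, 0, 9], 0]
    - [[0, 0, 10], 0]
    - [[0, 0, 9], 0]
    - [[0, 0, 5], 0]
    - [[0, 0, 0], 0]
    - [[0, 0, 0], 0]
    - [[0, 0, 0], 0]

```text
clock: 18.0
tool_pos: [0.6551, -0.2009, 0.1731]
orientation: [-179.6, 3.4, -168.2]
force: [-0.5, -0.1, -1.0]
opening: 0.0371
```

```bash
python3 look.py 17 scene,190,130,310,250,5
```

```text
18.0 [ 0.65508424 -0.20094047  0.17309178] [-179.55495509    3.42064032 -168.17534701] [-0.53406969 -0.14772909 -1.01516262] 0.03714068274284184 z [ 0.05998974  0.00462363 -0.99818829]
```

View pics/scene_17.png

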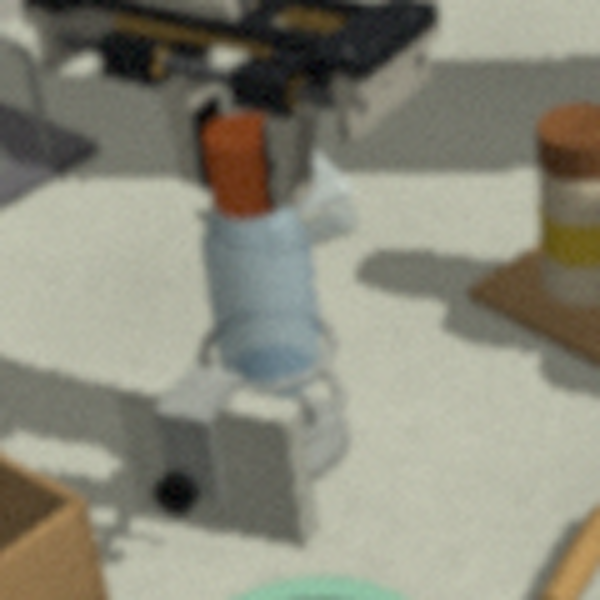

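Call:
move_arm:
  increments:
    - [[-5, -1, -1], 0]
    - [[-5, -1, -1], 0]
    - [[-5, -1, -1], 0]
    - [[-5, -1, -1], 0]
    - [[-5, -1, 0], 0]
    - [[-5, -1, 0], 0]
    - [[-5, -1, 0], 0]
    - [[0, 0, 0], 0]

```text
clock: 18.85
tool_pos: [0.6221, -0.2084, 0.1715]
orientation: [-179.4, 4.1, -168.1]
force: [3.9, 0.7, 0.5]
opening: 0.0367
```

```bash
python3 look.py 18 scene,190,130,310,250,5 wrist
```

```text
18.85 [ 0.62214646 -0.20844925  0.17148197] [-179.35695467    4.07317195 -168.09817384] [3.9115832  0.7432951  0.46438307] 0.036691106979839606 z [ 0.07181362  0.0036663  -0.99741133]
```

View pics/scene_18.png

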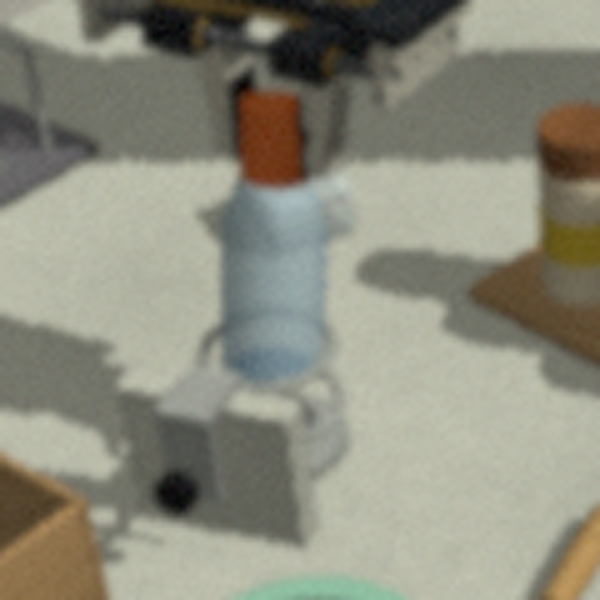

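View pics/wrist_18.png

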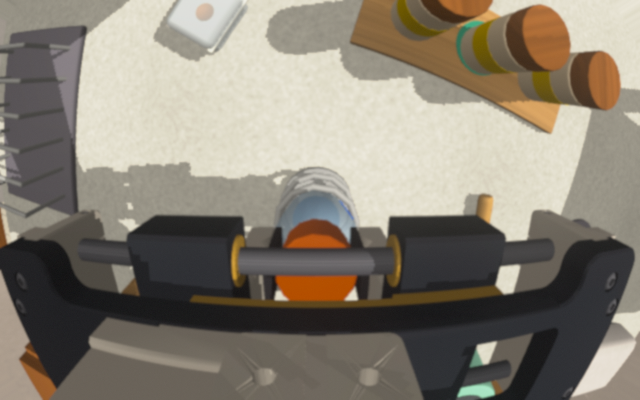

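Call:
move_arm:
  increments:
    - [[-7, -1.5, 0], 0]
    - [[-7, -1.5, 0], 0]
    - [[-7, -1.5, 0], 0]
    - [[-7, -1.5, 0], 0]
    - [[-7, -1.5, 0], 0]
    - [[-7, -1.5, 0], 0]
    - [[-5, -1, 0], 0]
    - [[0, 0, 0], 0]

```text
clock: 19.75
tool_pos: [0.57, -0.2189, 0.1693]
orientation: [-179.5, 3.8, -168.1]
force: [2.1, 0.7, 0.8]
opening: 0.0367
```

```bash
python3 look.py 19 scene,190,130,310,250,5 top,340,120,460,240,5 wrist
```

```text
19.75 [ 0.56998741 -0.21894707  0.16932627] [-179.46096233    3.78439122 -168.13178194] [2.10550238 0.69353888 0.84596545] 0.03667723382794808 z [ 0.06652313  0.00436674 -0.99777533]
```

View pics/scene_19.png

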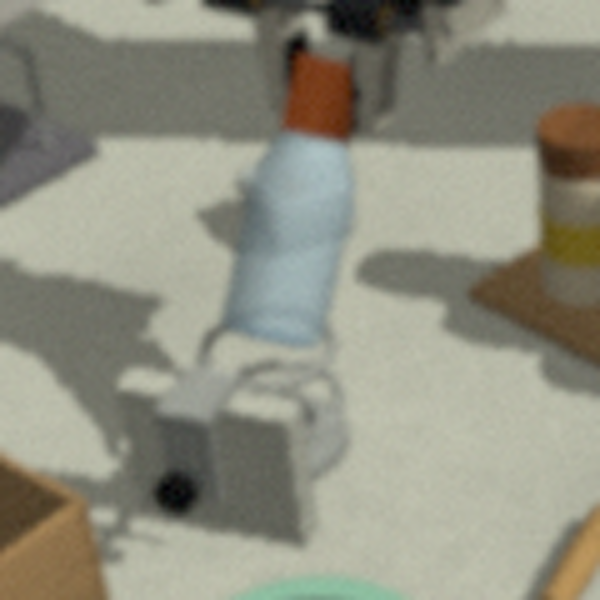

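View pics/wrist_19.png

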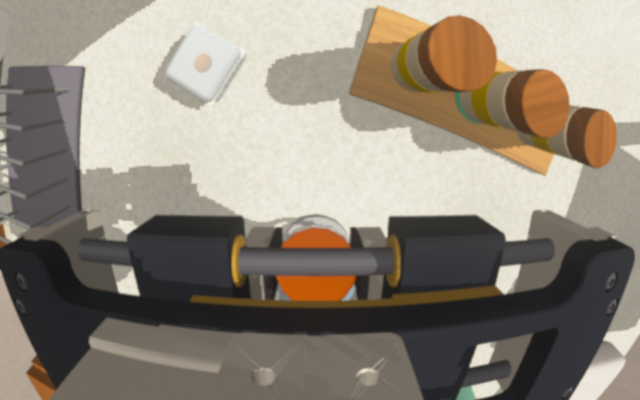

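```bash
cat > ov.py <<'E'
from h import *
from scipy.spatial.transform import Rotation as Ro
def axis(az,el): az,el=np.radians([az,el]); return np.array([np.cos(el)*np.cos(az),np.cos(el)*np.sin(az),np.sin(el)])
def grasp():
    o=ctrl.get_obs(); z=Ro.from_euler("xyz",o["orientation"],degrees=True).as_matrix()[:,2]; return o["tool_pos"]-.019*z
def rings(G,a,sg=.1387):
    y=np.cross([0,0,1.],a); y/=np.linalg.norm(y); x=np.cross(y,a); th=np.linspace(0,2*np.pi,40)
    B=G-sg*a
    return B,[B+a*h+r*(np.cos(th)[:,None]*x+np.sin(th)[:,None]*y) for h,r in ((0,.028),(.09,.028),(.112,.019),(.155,.019))]
def draw(s,box,f,name,RR,pf=proj,cols=((0,0,255),)):
    x0,y0,x1,y1=box; im=cv2.resize(s["color"][y0:y1,x0:x1,::-1],None,fx=f,fy=f,interpolation=cv2.INTER_CUBIC)
    for rr,c in zip(RR,cols):
        for r in rr:
            q=np.array([pf(s,x) for x in r]); q=((q-[x0,y0]+.5)*f-.5).round().astype(np.int32); cv2.polylines(im,[q],True,c,1)
    cv2.imwrite("pics/"+name,im)
E
python3 - <<'E'
from ov import *
G=grasp(); print(G)
s=ctrl.snapshot("scene")
draw(s,(200,130,300,220),7,"ov19.png",[rings(G,axis(192,90-t))[1] for t in (38,)])
draw(s,(200,130,300,220),7,"ov19b.png",[rings(G,axis(192,90-t))[1] for t in (32,)])
E
```

```text
[ 0.56956649 -0.21891449  0.18835075]
```

View pics/ov19.png

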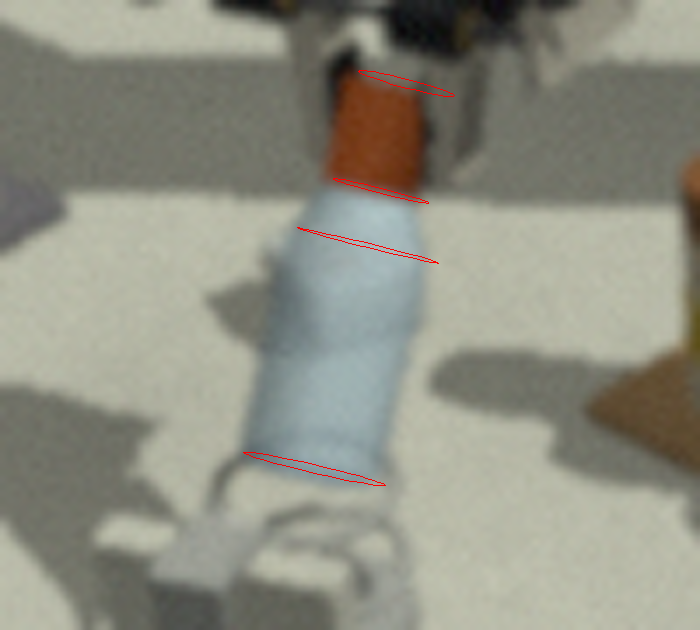

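View pics/ov19b.png

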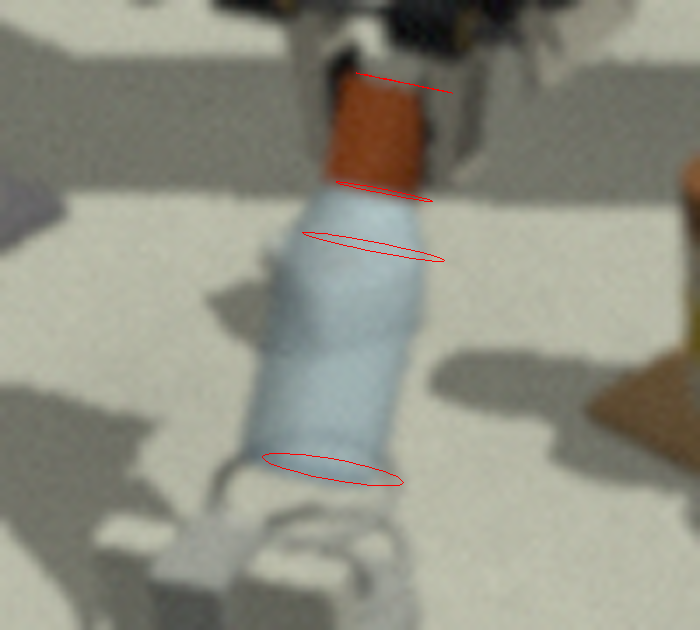

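View pics/top_19.png

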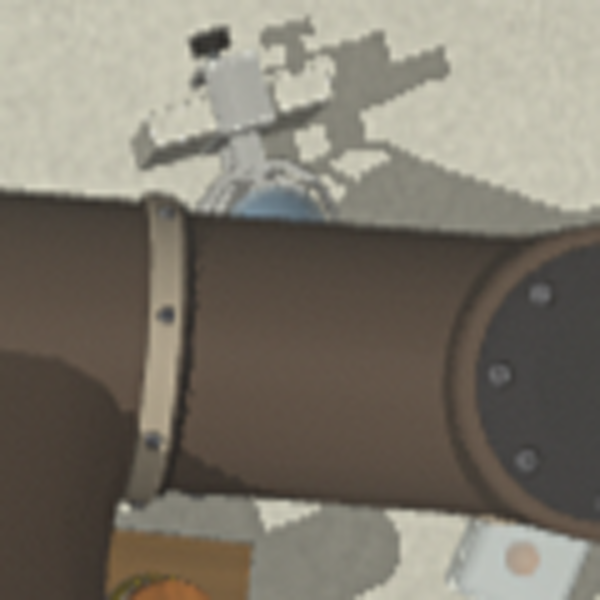

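Call:
move_arm:
  increments:
    - [[-4, -1, 0], 0]
    - [[-5, -1, 0], 0]
    - [[-5, -1, 0], 0]
    - [[-3, -0.5, 0], 0]
    - [[0, 0, 0], 0]
    - [[0, 0, 0], 0]
    - [[0, 0, 0], 0]
    - [[0, 0, 0], 0]

```text
clock: 20.75
tool_pos: [0.5528, -0.2223, 0.1687]
orientation: [-179.5, 3.8, -168.1]
force: [1.9, -0.4, -0.6]
opening: 0.0367
```

```bash
python3 look.py 20; python3 - <<'E'
from ov import *
G=grasp(); print(G)
s=ctrl.snapshot("scene")
draw(s,(200,130,300,220),7,"ov20.png",[rings(G+np.array([0.00,-.00,0]),axis(192,90-t))[1] for t in (38,)])
E
```

```text
20.75 [ 0.55276521 -0.22232778  0.16870876] [-179.46920017    3.77096622 -168.10211919] [ 1.85800885 -0.41094928 -0.562157  ] 0.036655354185051496 z [ 0.06626254  0.00449368 -0.9977921 ]
[ 0.55150622 -0.22241316  0.18766681]
```

View pics/ov20.png

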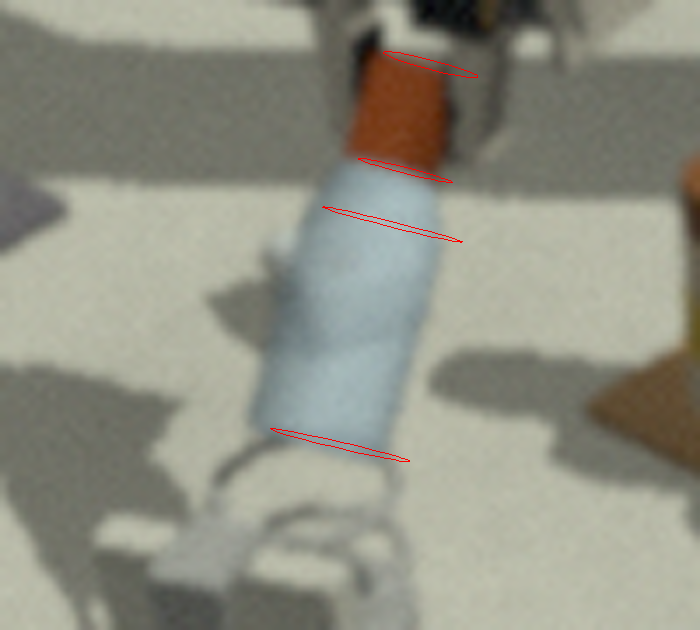

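Call:
move_arm:
  increments:
    - [[-4, -1, 6], 0]
    - [[-5, -1, 7], 0]
    - [[-5, -1, 8], 0]
    - [[-5, -1, 10], 0]
    - [[-5, -1, 15], 0]
    - [[0, 0, 18], 0]
    - [[0, 0, 15], 0]
    - [[0, 0, 8], 0]

```text
clock: 21.6
tool_pos: [0.5202, -0.228, 0.2606]
orientation: [-179.6, 3.3, -168.2]
force: [-0.5, 0.2, -0.4]
opening: 0.0367
```

```bash
python3 look.py 21 wrist; python3 - <<'E'
from ov import *
import pickle
d={k:ctrl.snapshot(k) for k in ("scene","wrist")}; G=grasp(); d["G"]=G; print(G)
pickle.dump(d,open("s21.pkl","wb"))
s=d["scene"]
crop(s,190,90,310,190,6,"s21.png")
draw(s,(190,90,310,190),6,"ov21.png",[rings(G+np.array([0.00,-.00,0]),axis(192,90-t))[1] for t in (40,)])
E
```

```text
21.6 [ 0.52021515 -0.22800028  0.26055947] [-179.62548121    3.26209536 -168.17385048] [-0.48269838  0.24601142 -0.41068398] 0.036659389461450774 z [ 0.05703414  0.00526393 -0.99835835]
[ 0.51926837 -0.2278264   0.27792092]
```

View pics/ov21.png

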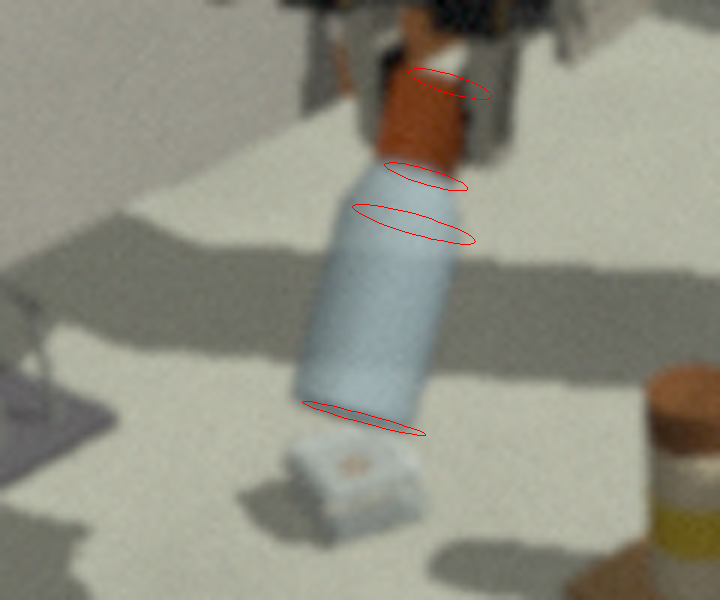

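View pics/wrist_21.png

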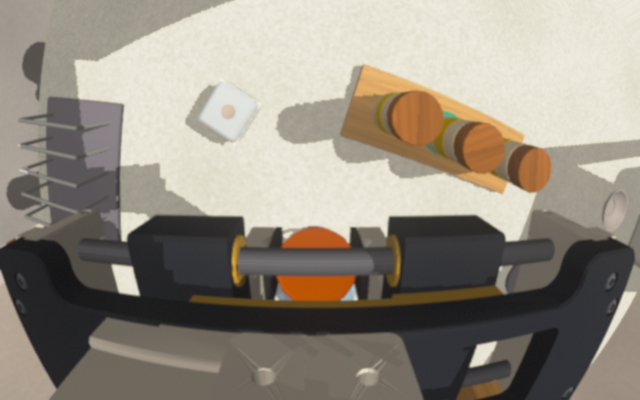

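Call:
move_arm:
  increments:
    - [[-5, 25, 2], 0]
    - [[-7, 45, 2], 0]
    - [[-7, 46, 2], 0]
    - [[-7, 46, 2], 0]
    - [[-7, 46, 2], 0]
    - [[-7, 46, 2], 0]
    - [[-7, 40, 0], 0]
    - [[-5, 25, 0], 0]

```text
clock: 22.55
tool_pos: [0.4603, 0.0982, 0.2621]
orientation: [-179.7, 2.4, -168.7]
force: [0.2, -0.8, 0.0]
opening: 0.0366
```

```bash
python3 look.py 22 scene,300,100,440,300,3
```

```text
22.55 [0.46026806 0.09815256 0.26214685] [-179.74398457    2.44021647 -168.66885695] [ 0.17216748 -0.80895557  0.02695004] 0.03657999133387894 z [ 0.04262454  0.00398419 -0.99908322]
```

View pics/scene_22.png

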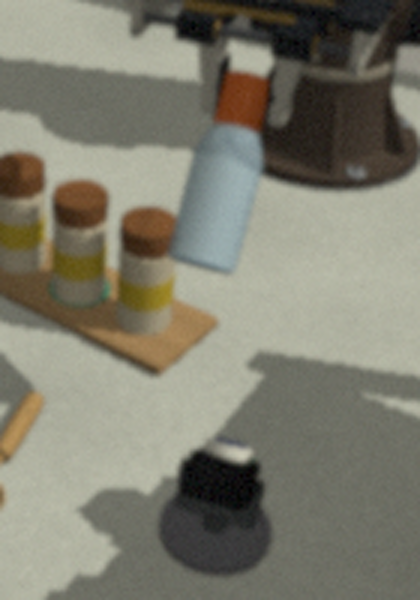

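Call:
move_arm:
  increments:
    - [[0, 8, 2], 0]
    - [[0, 12, 2], 0]
    - [[0, 14, 2], 0]
    - [[0, 12, 2], 0.005]
    - [[0, 8, 2], 0.005]
    - [[0, 4, 0], 0]
    - [[0, 0, 0], 0]
    - [[0, 0, 0], 0]

```text
clock: 23.4
tool_pos: [0.4593, 0.1623, 0.2702]
orientation: [-179.7, 2.2, -168.0]
force: [0.0, 0.5, -0.7]
opening: 0.037
```

```bash
python3 look.py 23 scene,320,120,440,290,4 top,200,110,320,230,5; python3 - <<'E'
from ov import *
import pickle
d={k:ctrl.snapshot(k) for k in ("scene","wrist","top")}; G=grasp(); d["G"]=G; print(G)
pickle.dump(d,open("s23.pkl","wb"))
s=d["scene"]
crop(s,330,110,450,200,6.5,"s23.png")
L=np.array([.6295,.1935,.0845]); a=axis(192,51)
draw(s,(320,120,440,290),4,"ov23.png",[rings(G,axis(192,50))[1], [np.array([L+a*t for t in (0,.05,.1)])]],cols=((0,0,255),(0,255,0)))
E
```

```text
23.4 [0.45934379 0.16233117 0.27023081] [-179.6885515     2.18698659 -168.02602886] [ 0.01033764  0.47862727 -0.74422034] 0.03697819213997614 z [ 0.03845774  0.00259951 -0.99925685]
[0.4586237 0.1620484 0.2893026]
```

View pics/ov23.png

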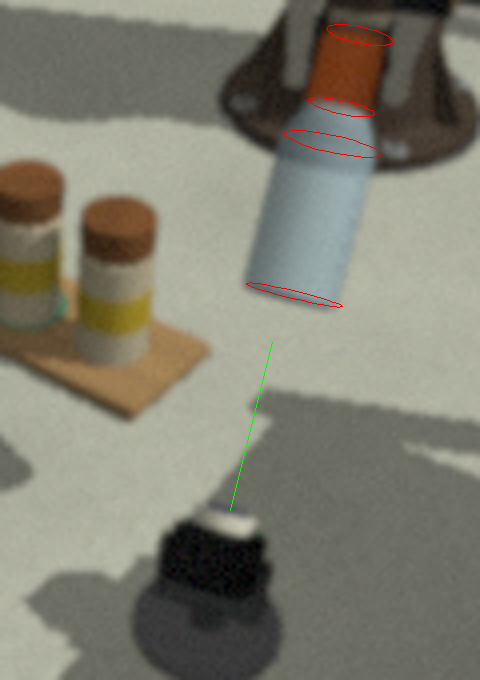

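View pics/top_23.png

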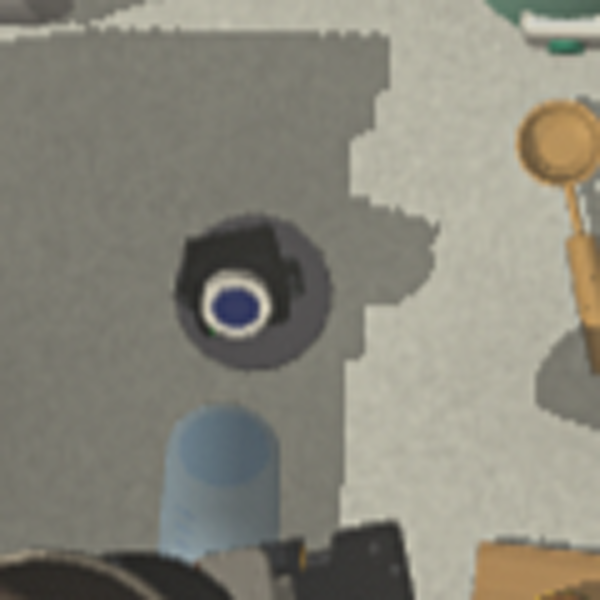

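View pics/s23.png

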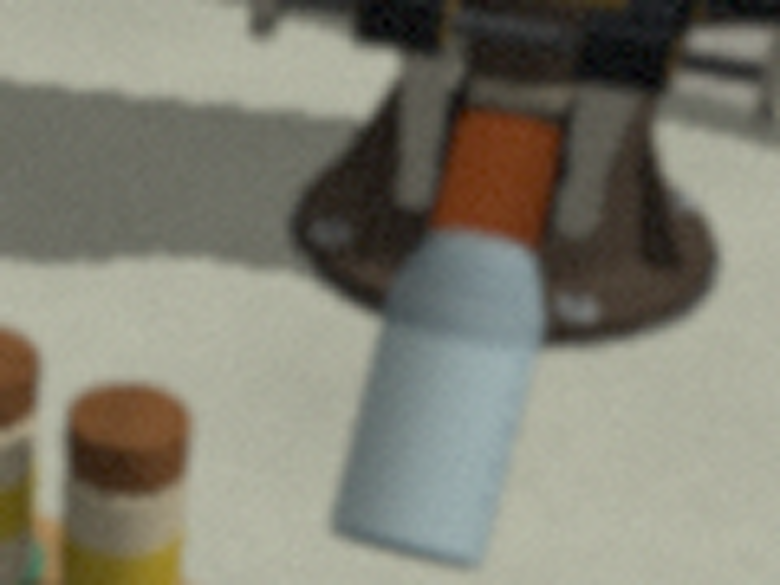

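```bash
python3 - <<'E'
from ov import *
import pickle
d=pickle.load(open("s23.pkl","rb"))
def tri(obs):
    A=np.zeros((3,3)); b=np.zeros(3)
    for o,v in obs:
        v=v/np.linalg.norm(v); P=np.eye(3)-np.outer(v,v); A+=P; b+=P@o
    return np.linalg.solve(A,b)
B=tri([ray(d["top"],244.6,199.0),ray(d["scene"],393.0,193.3)]); print("base",B)
print([proj(d[k],B) for k in("top","scene")])
G=d["G"]; B0,_=rings(G,axis(192,50)); print("model base",B0)
for el in (46,50,54,58):
  for az in (192,):
    Bm,r=rings(B+.1387*axis(az,el),axis(az,el)); 
    q=np.array([proj(d["top"],x) for x in r[0]],np.float32); e=cv2.fitEllipse(q); print(el,az,"top base ellipse",np.round(e[1],2),round(e[2],1),round(e[1][0]/e[1][1],3))
crop(d["top"],225,160,275,225,10,"t23z.png")
draw(d["top"],(225,160,275,225),10,"t23o.png",[rings(B+.1387*axis(192,51),axis(192,51))[1]])
E
```

```text
base [0.54893145 0.17977631 0.18442924]
[(np.float64(243.83595837585133), np.float64(199.34332011585394)), (np.float64(392.09842347132957), np.float64(193.31939205336076))]
model base [0.5458301  0.18058469 0.18305224]
46 192 top base ellipse [17.4  23.09] 89.8 0.754
50 192 top base ellipse [18.36 23.08] 91.3 0.795
54 192 top base ellipse [19.22 23.08] 93.1 0.833
58 192 top base ellipse [19.99 23.08] 95.2 0.866
```

View pics/t23z.png

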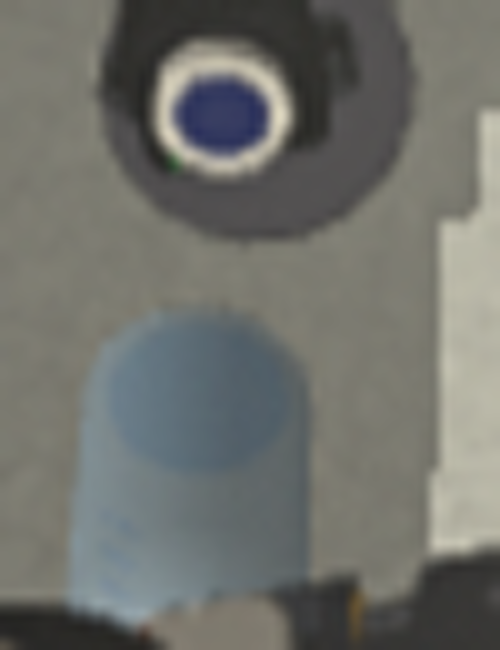

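View pics/t23o.png

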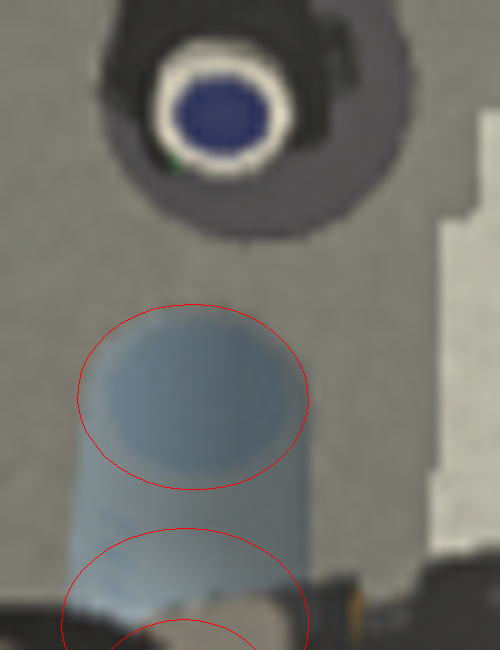

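```bash
python3 - <<'E'
from ov import *
import pickle
d=pickle.load(open("s23.pkl","rb")); s=d["scene"]
B=np.array([.5489,.1798,.1844])
ims=[]
for el in (46,50,54,58):
    draw(s,(350,115,425,205),5,"tmp.png",[rings(B+.1387*axis(192,el),axis(192,el))[1]]); ims.append(cv2.imread("pics/tmp.png"))
cv2.imwrite("pics/cmp23.png",np.vstack([np.hstack(ims[:2]),np.hstack(ims[2:])])[:, :] if False else cv2.resize(np.hstack(ims),None,fx=.53,fy=.53) if False else np.hstack([ims[0],ims[2]]))
cv2.imwrite("pics/cmp23b.png",np.hstack([ims[1],ims[3]]))
E
```

```text
(no output)
```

View pics/cmp23.png

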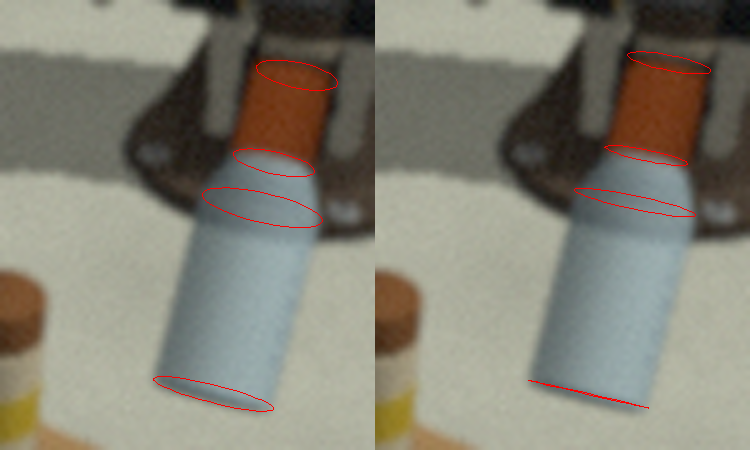

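View pics/cmp23b.png

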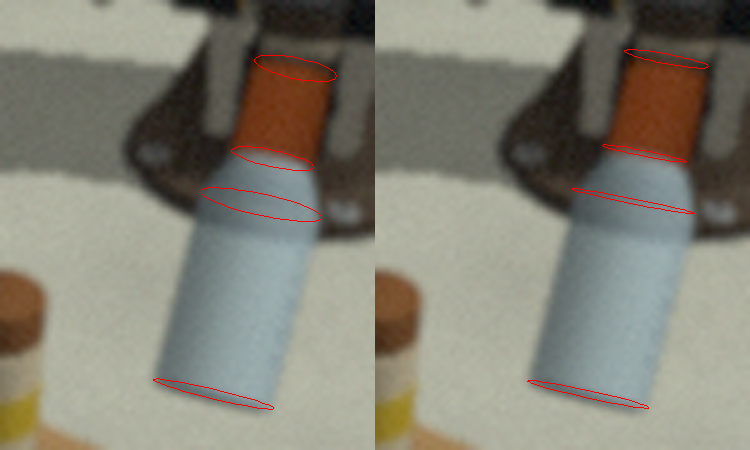

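Call:
move_arm:
  increments:
    - [[3, 0, -3], 0]
    - [[4, 0, -4], 0]
    - [[4, 0, -5], 0]
    - [[4, 0, -5], 0]
    - [[3, 0, -4], 0]
    - [[1, 0, -1], 0]
    - [[0, 0, 0], 0]
    - [[0, 0, 0], 0]

```text
clock: 24.45
tool_pos: [0.4801, 0.1613, 0.2454]
orientation: [-179.7, 2.1, -168.1]
force: [0.2, 1.0, -0.8]
opening: 0.0366
```

```bash
python3 look.py 24; python3 - <<'E'
from ov import *
import pickle
d={k:ctrl.snapshot(k) for k in ("scene","wrist","top")}; G=grasp(); d["G"]=G; print(G)
pickle.dump(d,open("s24.pkl","wb"))
a=axis(191.5,49); B,r=rings(G,a); print("model base",B)
L=np.array([.6295,.1935,.0845]); al=axis(192,51)
C=L+.1*al; y=np.array([.208,-.978,0]); x=np.cross(y,al); th=np.linspace(0,6.28,40); circ=C+.025*(np.cos(th)[:,None]*x+np.sin(th)[:,None]*y)
draw(d["top"],(215,150,275,225),8,"t24.png",[r[:1],[circ]],cols=((0,0,255),(0,255,0)))
draw(d["scene"],(330,120,430,270),4,"s24.png",[r,[circ,np.array([L,C])]],cols=((0,0,255),(0,255,0)))
E
```

```text
24.45 [0.48012396 0.16131499 0.24543394] [-179.65565979    2.11806551 -168.11393847] [ 0.17987697  1.01205375 -0.81001878] 0.03658241487352206 z [ 0.03740354  0.00173115 -0.99929874]
[0.47939823 0.16138087 0.264721  ]
model base [0.56856686 0.17952243 0.16004279]
```

View pics/t24.png

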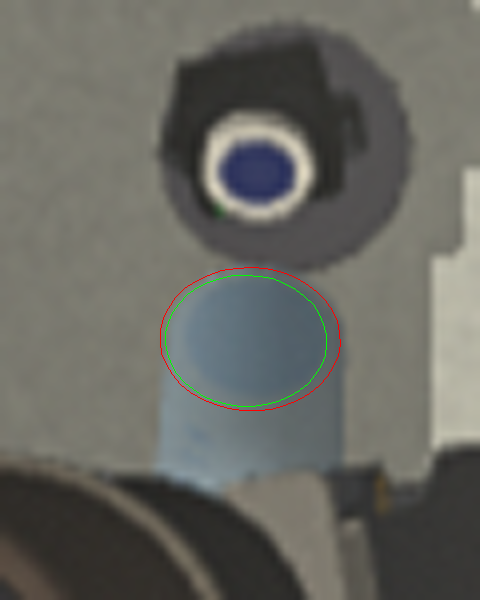

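View pics/s24.png

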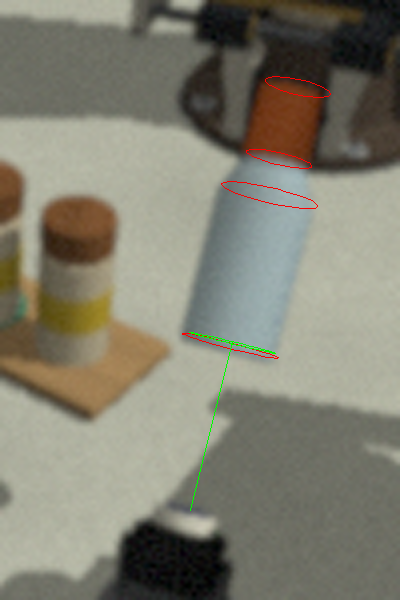

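```bash
python3 look.py 25 scene,210,100,450,300,3; python3 look.py 26 top,220,110,480,280,3; python3 - <<'E'
from h import *
for i in range(3):
    o=ctrl.get_obs(); print(o["clock"],o["tool_pos"],np.abs(o["qvel"]).max(),o["opening"]); ctrl.snapshot("wrist")
E
```

```text
24.6 [0.48011841 0.16142222 0.2457347 ] [-179.67434482    2.15134875 -168.1040773 ] [ 0.56489879 -0.07792239 -1.41322479] 0.03678098013198454 z [ 0.03790411  0.00217636 -0.99927901]
24.65 [0.48013201 0.16141333 0.24577998] [-179.6745883    2.1568509 -168.1028685] [-0.20319557 -0.2763993  -0.20612196] 0.03678944392709927 z [ 0.03799709  0.0022011  -0.99927543]
24.7 [0.48010222 0.16144217 0.24575844] 0.1405717216491112 0.03652679960574331
24.75 [0.4800855  0.16143602 0.24574785] 0.10194793486535873 0.03644843242372887
24.8 [0.48010125 0.16143627 0.24573272] 0.1052597116987455 0.03703855584411768
```

View pics/scene_25.png

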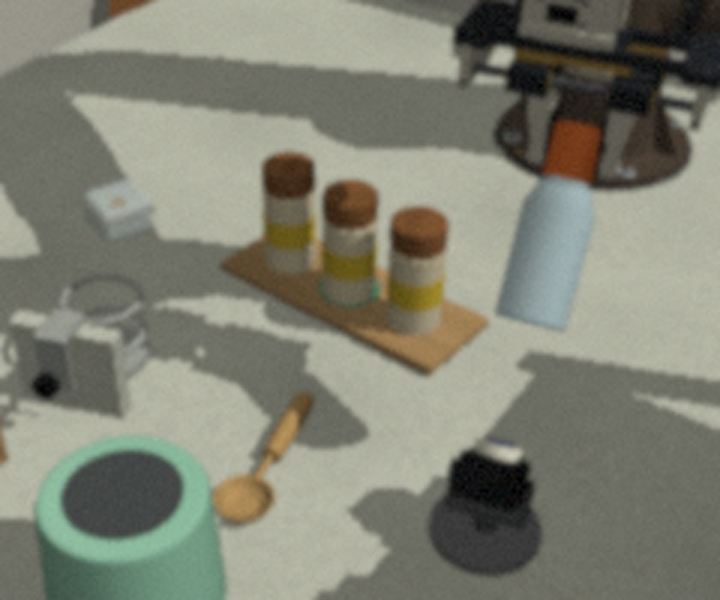

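View pics/top_26.png

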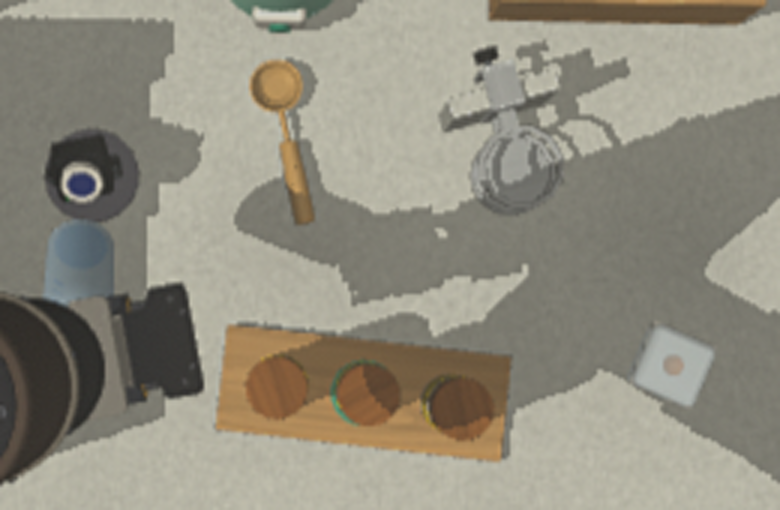

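```bash
python3 - <<'E'
from h import *
s=ctrl.snapshot("top"); crop(s,290,215,400,275,7,"tj.png")
for p in ((277,386),(368.5,393.5),(461,408)): print(atz(s,p[0]/3+220-.33,p[1]/3+110-.33,.127))
c=ctrl.snapshot("scene"); crop(c,270,140,390,230,6.5,"sj.png")
E
```

```text
[0.45489992 0.01119205 0.127     ]
[ 0.45019052 -0.06725321  0.127     ]
[ 0.43954847 -0.14649184  0.127     ]
```

View pics/tj.png

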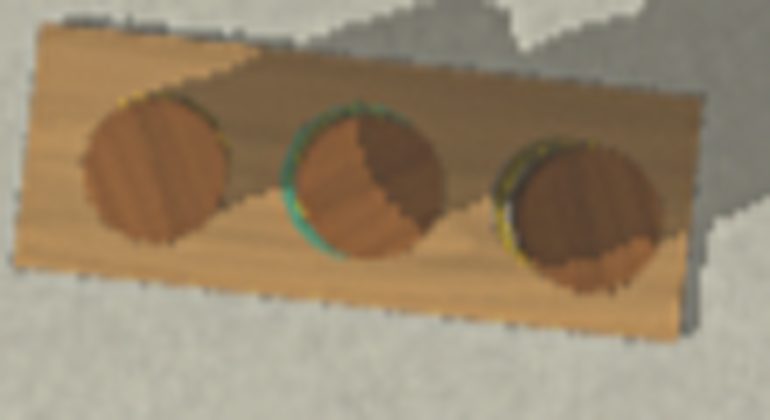

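View pics/sj.png

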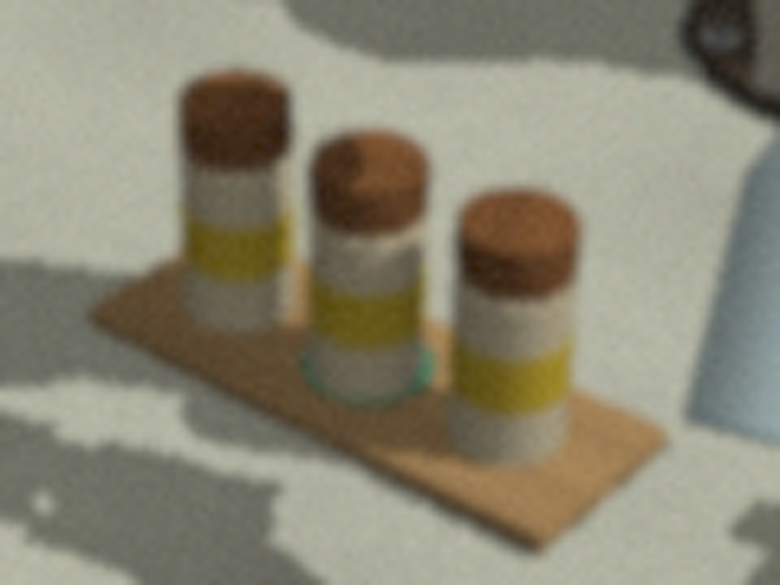

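```bash
python3 - <<'E'
from plant import ctrl
print(ctrl.close_job()); o=ctrl.get_obs(); print(o["clock"],o["tool_pos"],o["opening"])
E
```

```text
the job is handed in; nothing more can be done
None
the job is handed in; nothing more can be done
```

I handed the job in at about 25 s, with the jar released on the green pad and the bottle held still in front of the lens. No verdict came back.

**Jar:** It stands upright and released on the pad. The top camera puts it about 4–5 mm from the pad centre (limit 14 mm). The two neighbouring jars measured the same as at the start.

**Bottle:** The moves only allow turns about the vertical. So I gripped the collar, half-lifted the bottle, and tilted it in the grip by levering it against the upper holder ring (peak force seen about 4 N). Then I drew it out and carried it to the camera.

| Last bottle check | Value | Allowed |
|---|---|---|
| Base distance from the lens | about 98 mm | 75–125 mm |
| Base offset from the lens axis | a few mm | 25 mm each way |
| Angle between bottle axis and lens axis | about 2–5° | 11.5° |

The arm was steady and the fingers were still closed on the collar at 37 mm. The camera, dish, spoon and case were never approached closely; in the last pictures the camera, spoon and case looked unmoved. The dish was outside those crops, so I did not re-check it.

**Uncertain:**
- **Lens elevation:** this is the weakest number. My estimates ranged from 50° to 54°, against about 49° for the bottle.
- **Bottle tilt:** two estimates during the tilting disagreed by several degrees. The 49° comes from locating the base in the scene and top pictures and combining it with the grasp point, which agreed within 1°.

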